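Hang the yellow tamper on the rotary tamper rack

TASK

First turn the rotary rack (it has a knob on top) until its empty yellow hook points at the yellow pointer on its base. Then move the yellow tamper from its stall, where only the flat faces of its handle are within reach, to the rubber mat: stand it there upright, wholly on the mat, and let go, so that you can take it again another way with the window in its handle clear; then hang it by that window on the yellow hook, leaving it hanging still with the hook at the pointer. Do not tip the tamper over or knock the wooden tamper, the mug, the milk jug or the jar about.

Things in the scene. Friction and masses are not known exactly. Their poses are not given: they have to be found in the camera images.
- rack: Fixed round black drip base of the rotary rack, 310 mm across and 12 mm high, with a yellow pointer block (44 x 22 mm) at its rim on the robot's side. Origin: centre of the underside, on the turning axis. Its own -x axis runs from the axis to the yellow pointer (z up); the base may stand turned.
- carousel (a joint): Turn of the rack's post, rad, counter-clockwise from above, endless, light friction (about 0.1 N m), stays where left. At 0 (or any multiple of 6.283) the empty yellow hook points at the yellow pointer. Five hooks, 72 degrees apart: the four aluminium ones carry tampers (red, blue, green, white handles) fixed to them, of the yellow tamper's size, feet 54 mm above the table.
- knob (a point): Centre of the round black knob (50 mm diameter, from 245 to 275 mm above the table) on top of the post, on the turning axis, 260 mm above the table. It can be gripped across at any yaw.
- hook_seat (a point): Where the window's upper edge shall rest on the empty yellow hook: on top of its level arm (8 mm round bar), 121 mm from the turning axis, 200 mm above the table. The hook points from the axis through here. A black collar (22 mm across, outer face 107 mm from the axis) and the upturned tip (inner face at 134 mm) keep the 10 mm thick handle between them.
- hook_tip (a point): Top of the yellow hook's upturned tip (8 mm round), 138 mm from the turning axis, 214 mm above the table, 14 mm above the arm's top. The arm's underside is 192 mm above the table.
- dock: Fixed holder with two stalls side by side along its y axis, stall centres at y = +36 and -36 mm. Floor 4 mm thick, wooden cheeks 6 mm thick at y = -72, 0, +72 mm, 86 mm deep in x, their tops 140 mm above the table. Open along x in front and behind but for a lip 12 mm above the table. Origin: centre of the underside. Fixed.
- mat: Black rubber mat, 130 x 130 x 6 mm, fixed on the table. Origin: centre of the underside; its top is 6 mm above the table.
- tamper: Yellow-handled tamper standing in one of the stalls, 0.25 to 0.43 kg, 154 mm high. Origin: centre of its foot's underside (steel, 58 mm across, 22 mm high). A 16 mm stem, then the flat handle from 50 to 154 mm above the origin, 44 mm wide along its y, 10 mm thick along its x. In the stall only its flat faces (normal to x) can be pinched: 11 mm of room beside each edge. Both faces are alike.
- eye (a point): Middle of the upper edge of the window in the yellow tamper's handle, 146 mm above its origin. The window is 28 mm wide (tamper's y) and 34 mm high (112 to 146 mm above the origin), right through along x; the bars beside and above it are 8 mm.
- spare: Tamper with a round dark wooden handle, 98 mm high, foot 58 mm, standing in the other stall. Loose, leave it. Origin: centre of its underside.
- cup: White mug, 80 mm across and 62 mm high with a handle. Loose, leave it. Origin: centre of its underside.
- jug: Steel milk jug, 84 mm across, 100 mm high, with a handle. Loose, leave it. Origin: centre of its underside.
- jar: Glass jar with a yellow lid, 72 mm across, 90 mm high. Loose, leave it. Origin: centre of its underside.
There are look-alikes about, which are no part of the job. Leave any purple look-alike of the tamper alone. Of the things shaped like the mat, the black one is meant.

How it is judged:
By the outcome, as a careful person would: the job done as asked, in the order asked, and still so for the second after the job is handed in, with the robot touching nothing.
It also fails if it takes over 72 s, if anything falls off the work surface, if the arm or the gripper's body presses on something with over 40 N, if the wrist force passes 120 N, or if a joint passes its speed limit or range.

ROBOT

A 7-joint arm with a two-finger parallel gripper is mounted at the origin on the work surface. World frame = base frame: x ahead of the robot, y to its left, z up, the work surface at z = 0. Lengths are in m, angles in rad, forces in N, time in s.
With the tool pointing down it reaches from about 0.35 to 0.9 m from the base axis. Payload 8.1 kg.
Tool frame: the origin (TCP) lies on the centre line of the jaws, within the pads' length; the fingertips stand 22 mm ahead of it and the grasp point (between the pads) lies 3 mm ahead of it (arm.finger_overhang is the distance from the TCP to the fingertips, in m); z points along the fingers, y is the direction in which the jaws open and shut (so a half turn about z gives the same grasp; the last joint's range is limited). The gripper opens to 92 mm and grips with 3 to 60 N. Pads are 19 mm wide; open, the fingers measure 130 mm over their backs; the gripper's body (75 mm by 190 mm) begins 47 mm behind the grasp point.
Start: joints at [1.154, 0.434, 0.025, 1.573, -0.012, 1.134, -0.075], TCP at [0.193, -0.595, 0.249] pointing down, gripper open.
Joint ranges: [-2.62, 2.62], [-0.44, 2.09], [-1.27, 1.32], [0.08, 2.57], [-1.32, 4.46], [0.12, 2], [-2.74, 2.74]. Speed limits (rad/s): [2.22, 2.22, 3.01, 3.01, 3.14, 3.14, 3.14].

INTERFACE

Orientations are given as a rotation vector (axis times angle).
In Python, from cell import arm gives the robot as it stands. The module is installed in compiled form; this text tells all that it offers.
- The arm moves only by the tool step_arm, never from a script. Its argument "plan" is a list of rows, each an object of numbers: "wx", "wy", "wz": the turn, a rotation vector about the tool's x, y, z in units of 6 degrees (1.0 is 6 degrees); "tx", "ty", "tz": the shift along the tool's x, y, z in cm; "hand": the opening, from 0 (shut) to 1 (fully open). A call has exactly 10 rows; each row shifts and turns the commanded pose from where the row before left it, along the tool's axes as they then stand; what a row does not reach is not made up. A row lasts 1/12 s, in which the tool goes at most 41.7 mm and 7.16 degrees, less where a joint would pass 70% of its speed; a pose out of reach is approached as far as the arm can. A call is refused whole if a number of a shift passes 4.17 or a number of a turn 1, either way. A call with a gripper value outside its range is refused whole. The fingers move at their own pace and stop on an object; "force" is the grip in N (left out, the last holds). Time passes only in rows, so rows that do not move let the fingers close, or fill a call up. It gives the time, the measured TCP pose, the force and the opening at its end, in the units of the state.
- arm.observe(): the state, without advancing time (a new reading comes with each control period).
- arm.get_image(name): name is "side" or "top" or "wrist"; returns (picture, depth): 480x640x3 uint8, red, green, blue; 480x640 float32, m along the optical axis (not along the pixel's ray), 0 where there is no reading.
- arm.calibration(name): a dict with "mtx" (3x3 intrinsics, pixels), "dist_coeffs" ([k1, k2, p1, p2, k3] as OpenCV has them; the pictures are not rectified), "R" (3x3) and "t" (3): a world point X has camera coordinates R X + t. Camera axes: x right, y down, z forward; pixel columns grow to the right and rows downward; lengths in m; the calibration is good to about 2 mm. A picture is of the moment at which its call begins: read the wrist's pose just before it. calibration takes no time and is no camera call; for the wrist camera it gives the pose at the moment of the call.
- arm.sign_off(): hands the job in, once; it reports no verdict.
The state is a dict: "clock": time; "joints": joint angles; "dq": joint speeds; "joint_efforts": joint torques, N m; "position": TCP position; "ee_rot": TCP orientation; "force": force on the tool from outside, world axes, zero at the start; "ft_torque": the same for the moment, N m; "width": opening from 0.0 (shut) to 1.0 (fully open).
Only numpy, scipy, OpenCV 4.12 (cv2) and the standard library are available. Lean on these libraries where they do the work, as an engineer would, in place of code of your own. Each camera call takes 0.05 s, during which the arm holds its last target.

## Working session

There is one attempt and no reset: what is moved stays moved. The work goes in short steps, Python scripts to look and compute and a tool call to move; the robot and the scene stay as the last step left them, time stands still between calls to the robot, and variables do not carry over. Pictures are saved under pics/ and viewed, and the job is handed in when it is done.

Besides the shell and the picture viewer there is one more tool, called after "Request:" by a JSON object that holds its "name" and its "arguments", one argument or row to a line. step_arm: Moves the arm, as the interface text tells. Its arguments: {"type":"object","properties":{"plan":{"type":"array"},"force":{"type":"number"}},"required":["plan"]}

```bash
mkdir -p pics; cat > h.py <<'E'
import numpy as np, cv2
from cell import arm
def snap(n,f):
    c=arm.calibration(n); im,d=arm.get_image(n)
    cv2.imwrite(f'pics/{f}.png',cv2.cvtColor(im,cv2.COLOR_RGB2BGR))
    np.savez(f'pics/{f}.npz',im=im,d=d,**{k:np.array(c[k]) for k in c if k in('mtx','dist_coeffs','R','t')})
def load(f): return np.load(f'pics/{f}.npz')
def ray(c,uv):
    p=cv2.undistortPoints(np.array(uv,float).reshape(-1,1,2),c['mtx'],c['dist_coeffs']).reshape(-1,2)
    d=np.c_[p,np.ones(len(p))]@c['R']; o=-c['R'].T@c['t'].reshape(3); return o,d
def onz(c,uv,z):
    o,d=ray(c,uv); return o+d*((z-o[2])/d[:,2])[:,None]
def cloud(c):
    d=c['d']; v,u=np.nonzero(d>0); o,r=ray(c,np.c_[u,v]); return u,v,o+r*d[v,u][:,None]
def proj(c,X):
    return cv2.projectPoints(np.array(X,float).reshape(-1,1,3),cv2.Rodrigues(c['R'])[0],c['t'].reshape(3),c['mtx'],c['dist_coeffs'])[0].reshape(-1,2)
def tri(c1,uv1,c2,uv2):
    o1,d1=ray(c1,uv1);o2,d2=ray(c2,uv2);d1=d1[0];d2=d2[0]
    s=np.linalg.lstsq(np.c_[d1,-d2],o2-o1,rcond=None)[0]
    a=o1+s[0]*d1;b=o2+s[1]*d2; return (a+b)/2,np.linalg.norm(a-b)
E
python3 - <<'E'
from h import *
s=arm.observe(); print(s)
for n in('top','side','wrist'): snap(n,n+'0')
for n in('top','side'):
    c=load(n+'0');print(n,-c['R'].T@c['t'].reshape(3),c['R'].round(3).tolist())
E
```

```text
{'clock': 0.0, 'joints': array([ 1.15439263,  0.43522332,  0.02497806,  1.5740921 , -0.01160475,
        1.13399704, -0.07508615]), 'dq': array([ 1.01595285e-03, -4.30989937e-04, -2.32252978e-03,  8.66033023e-04,
        1.09561616e-07,  8.63632360e-04,  3.16014235e-04]), 'joint_efforts': array([ 1.03710521e-03, -6.67850518e+01,  9.85643081e-01, -3.14460683e+01,
       -6.03769999e-02,  4.26385424e-02,  1.36416920e-04]), 'position': array([ 0.19272476, -0.5940441 ,  0.24794673]), 'ee_rot': array([-3.10150866e+00, -4.90566095e-01,  6.03087548e-04]), 'force': array([ 0.64104868,  0.45215531, -0.16645682]), 'ft_torque': array([0.02484417, 0.01365289, 0.051729  ]), 'width': 0.9994513117683504}
top [0.36594152 0.08904057 1.53381276] [[-0.013, -1.0, -0.01], [-0.997, 0.014, -0.071], [0.071, 0.009, -0.997]]
side [0.92439661 1.06135505 0.94870578] [[-0.904, 0.426, 0.022], [0.229, 0.527, -0.819], [-0.36, -0.735, -0.574]]
```

```bash
sleep 1
```

```text
(no output)
```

View pics/top0.png

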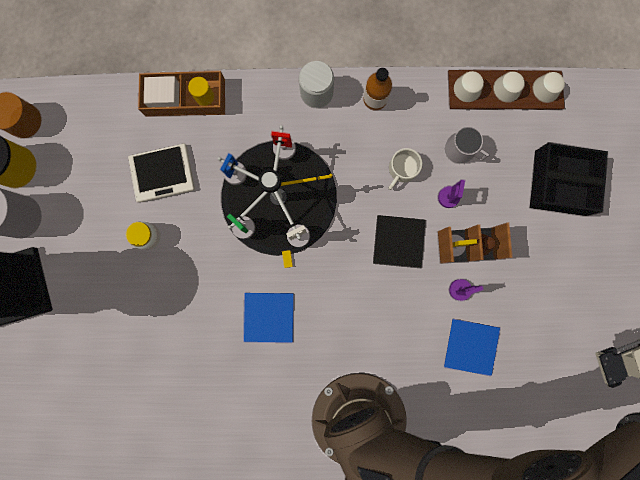

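View pics/side0.png

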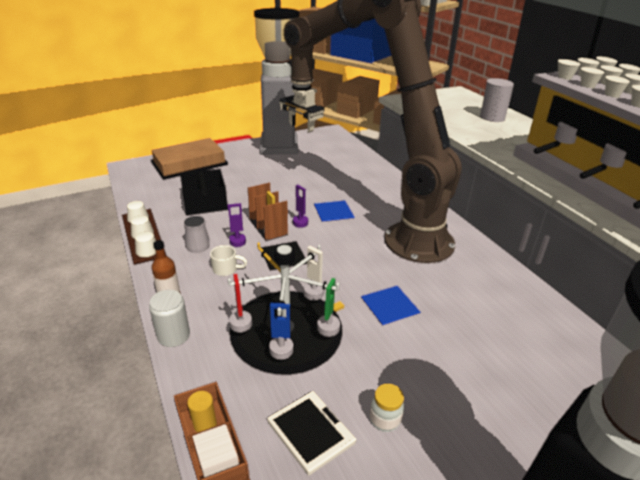

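View pics/wrist0.png

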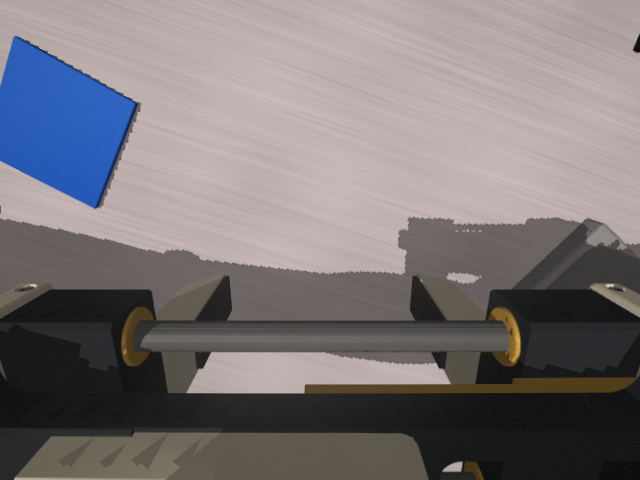

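The top view shows:
- **Rack:** knob at (269,180), yellow hook tip at (331,177), yellow pointer at (287,259).
- **Black mats:** the only flat one is at (399,241). The other black item, at (162,170), is a scale, and the blue ones are at (269,317) and (472,347).
- **Yellow tamper:** at (465,243) in the dock, with the wooden spare at (490,242). Purple look-alikes stand at (452,196) and (462,289).

I'll enlarge these to confirm and then measure.

```bash
python3 - <<'E'
from h import *
c=load('top0');s=load('side0')
a=cv2.resize(c['im'][190:300,360:530],None,fx=4.5,fy=4.5,interpolation=cv2.INTER_CUBIC)
cv2.imwrite('pics/cropA.png',a[...,::-1])
a=cv2.resize(s['im'][170:350,220:360],None,fx=3.3,fy=3.3,interpolation=cv2.INTER_CUBIC)
cv2.imwrite('pics/cropB.png',a[...,::-1])
im=c['im'].astype(int); R,G,B=im[...,0],im[...,1],im[...,2]
yel=((R>130)&(G>90)&(B<70)&(R-B>90)).astype(np.uint8)
n,l,st,ce=cv2.connectedComponentsWithStats(yel)
for i in range(1,n):
    if st[i,4]>15: print('yel',st[i],ce[i].round(1))
blk=((im.max(2)<45)).astype(np.uint8)
n,l,st,ce=cv2.connectedComponentsWithStats(blk)
for i in range(1,n):
    if st[i,4]>200: print('blk',st[i],ce[i].round(1))
u,v,P=cloud(c)
def reg(u0,u1,v0,v1,z0,z1):
    m=(u>=u0)&(u<=u1)&(v>=v0)&(v<=v1)&(P[:,2]>z0)&(P[:,2]<z1); return P[m]
k=reg(255,285,165,195,.262,.29);print('knob',k.mean(0),(k.max(0)+k.min(0))/2,np.ptp(k,0),len(k))
t=reg(0,640,100,400,.13,.18)
t=reg(445,485,225,260,.135,.175);print('tamper',t.mean(0),t.min(0),t.max(0),len(t))
E
```

```text
yel [148  73  22   1  22] [158.5  73. ]
yel [188  73  32  32 385] [201.3  86. ]
yel [179  85   2  23  26] [179.8  97.1]
yel [199 105  21   2  24] [209.8 105.9]
yel [139 107  27   2  32] [153.1 107.8]
yel [319 174  13   5  37] [325.3 176.2]
yel [303 177  13   5  38] [309.2 179. ]
yel [126 222  24  23 434] [137.6 233.3]
yel [479 237   3  14  19] [480.2 243.9]
yel [455 239  22   7 101] [465.9 241.7]
yel [282 250  11  18 142] [286.8 258.5]
blk [  0 136  11  39 299] [  4.  154.9]
blk [ 222  141  115  114 7681] [281.8 197.9]
blk [ 530  143   78   73 4757] [568.6 179.3]
blk [ 134  147   53   45 1675] [159.4 168.9]
blk [ 373  216   53   52 2303] [399. 241.]
blk [   0  247   53   79 3073] [ 22.1 285.9]
blk [599 347  37  41 448] [613.3 365.6]
blk [ 316  387  324   93 5543] [483.5 445. ]
blk [358 466  35  14 250] [373.4 474.4]
knob [0.58844818 0.20305898 0.27553164] [0.58941461 0.20345069 0.27324566] [0.0493268  0.04912447 0.02203815] 412
tamper [ 0.45297104 -0.2587002   0.14495184] [ 0.41091849 -0.3009777   0.13516637] [ 0.49553902 -0.2159427   0.16494021] 309
```

View pics/cropA.png

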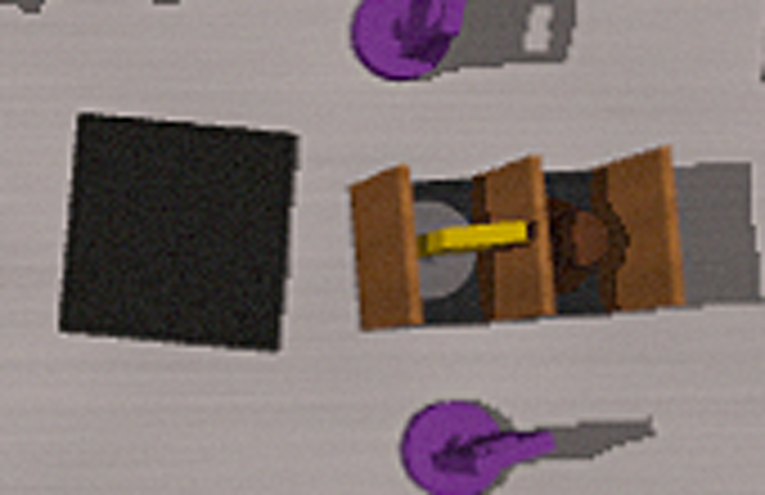

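View pics/cropB.png

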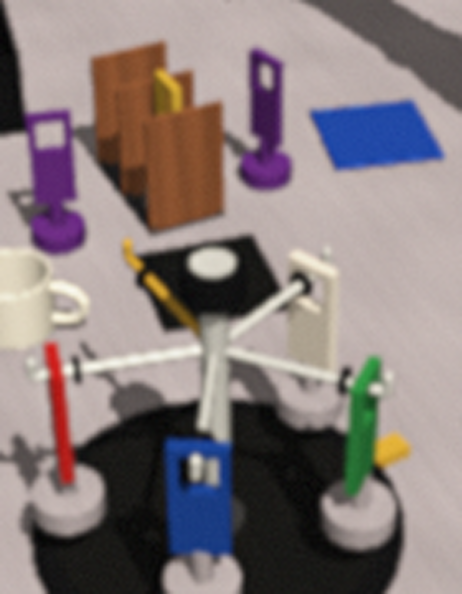

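The crops confirm the yellow-handled tamper, in the left (+y) stall of the dock, with its flat faces along the dock's x. The wooden spare is beside it, and the black mat is left of the dock. Next I'll measure exact poses.

```bash
python3 - <<'E'
from h import *
c=load('top0');s=load('side0')
im=c['im'].astype(int)
# knob ellipse: dark ring? use depth-top
u,v,P=cloud(c)
m=(u>250)&(u<290)&(v>160)&(v<200)&(P[:,2]>.262)
print('knob px',(u[m].min()+u[m].max())/2,(v[m].min()+v[m].max())/2)
ax=onz(c,[((u[m].min()+u[m].max())/2,(v[m].min()+v[m].max())/2)],.275);print('knob axis ray',ax)
us,vs,Ps=cloud(s)
m=(us>265)&(us<305)&(vs>235)&(vs<262)&(np.abs(Ps[:,2]-.272)<.012);print('side knob',(Ps[m].max(0)+Ps[m].min(0))/2,np.ptp(Ps[m],0))
# base disc
blk=(im.max(2)<45).astype(np.uint8); n,l,st,ce=cv2.connectedComponentsWithStats(blk)
def big(cx,cy):
    i=l[cy,cx]; cs,_=cv2.findContours((l==i).astype(np.uint8),cv2.RETR_EXTERNAL,cv2.CHAIN_APPROX_NONE); return max(cs,key=cv2.contourArea)
h=cv2.convexHull(big(300,215)).reshape(-1,2); W=onz(c,h,.012)[:,:2]
A=np.c_[2*W,np.ones(len(W))];x=np.linalg.lstsq(A,(W**2).sum(1),rcond=None)[0];print('base centre',x[:2],np.sqrt(x[2]+x[:2]@x[:2]))
# pointer
R,G,B=im[...,0],im[...,1],im[...,2]
yel=((R>120)&(G>85)&(B<75)&(R-B>80))
def yp(u0,u1,v0,v1): 
    q=np.argwhere(yel[v0:v1,u0:u1])[:,::-1]+[u0,v0]; return q
q=yp(275,300,245,275); z=[P[(u==a)&(v==b)][0,2] for a,b in q]; print('pointer z',np.percentile(z,[10,50,90]))
pz=np.median(z); W=onz(c,q,pz); print('pointer',W.mean(0), cv2.minAreaRect(W[:,:2].astype(np.float32)*1000))
# hook
q=yp(285,335,168,190); W=onz(c,q,.196); print('hook pts',len(q)); 
a0=ax[0,:2]
far=W[np.linalg.norm(W[:,:2]-a0,axis=1)<.127][:,:2]
d=far-a0; print('hook angle',np.degrees(np.arctan2(*(d.mean(0)[::-1]))), np.linalg.norm(W[:,:2]-a0,axis=1).max())
# mat
r=cv2.minAreaRect(onz(c,big(399,241).reshape(-1,2),.006)[:,:2].astype(np.float32)*1000);print('mat',r)
# mat z
m=(u>385)&(u<415)&(v>225)&(v<255);print('mat z',np.median(P[m,2]))
m=(u>355)&(u<368)&(v>225)&(v<255);print('table z',np.median(P[m,2]))
# tamper top
q=yp(450,478,235,248); zz=np.array([P[(u==a)&(v==b)][0,2] if ((u==a)&(v==b)).any() else 0 for a,b in q]); print('tamper z',np.sort(zz)[::8])
q=q[zz>.15]; W=onz(c,q,.158); print('tamper top',W.mean(0),cv2.minAreaRect(W[:,:2].astype(np.float32)*1000),len(q))
# side view tamper top
ims=s['im'].astype(int);R,G,B=ims[...,0],ims[...,1],ims[...,2]
ys=((R>120)&(G>85)&(B<75)&(R-B>80)); 
qs=np.argwhere(ys[185:215,255:285])[:,::-1]+[255,185];print('side px',qs.min(0),qs.max(0),len(qs))
m=ys[vs,us]&(us>255)&(us<285)&(vs>185)&(vs<215); print('side tamper',Ps[m].min(0),Ps[m].max(0),Ps[m].mean(0))
# brown cheeks
br=(im[...,0]>90)&(im[...,0]-im[...,2]>50)&(im[...,1]<120)
m=br[v,u]&(u>435)&(u<515)&(v>215)&(v<270)&(P[:,2]>.132)&(P[:,2]<.15)
print('cheek tops',cv2.minAreaRect(P[m][:,:2].astype(np.float32)*1000),m.sum(),np.median(P[m,2]))
E
```

```text
knob px 269.0 180.0
knob axis ray [[0.5884027 0.2032937 0.275    ]]
side knob [0.58857027 0.20704363 0.27048154] [0.04834708 0.05127978 0.02082585]
base centre [0.58903157 0.20201957] 0.1527329883153528
pointer z [0.00704777 0.01230597 0.01635051]
pointer [0.42520798 0.1815082  0.01230597] ((425.26300048828125, 181.4286651611328), (44.58970260620117, 21.796974182128906), 8.19713020324707)
hook pts 114
hook angle -80.17519329711719 0.140338135115114
mat ((467.938720703125, -115.3239517211914), (128.11111450195312, 128.04029846191406), 83.75407409667969)
mat z 0.005934904523472007
table z -0.00016243227472789723
tamper z [0.02890959 0.11315137 0.13683783 0.13882775 0.14128285 0.14442874
 0.15324103 0.15434835 0.15547615 0.15631396 0.15705282 0.15816644
 0.15881675 0.15949653 0.1607068  0.16151037 0.16452354]
tamper top [ 0.4537589  -0.25840069  0.158     ] ((453.7288818359375, -257.351806640625), (10.191361427307129, 46.61705017089844), 4.302685260772705) 85
side px [260 185] [280 206] 103
side tamper [ 0.41831145 -0.36843878  0.09735919] [ 0.47631356 -0.216486    0.16061324] [ 0.44793154 -0.26329118  0.13876286]
cheek tops ((453.9255676269531, -294.3346252441406), (83.59852600097656, 153.73428344726562), 2.989391565322876) 353 0.13927175191555263
```

Request:
{"name": "step_arm", "arguments": {
  "plan": [
    {"tx": 2.8,"ty": -2.8,"tz": -1.1},
    {"tx": 2.8,"ty": -2.8,"tz": -1.1},
    {"tx": 2.8,"ty": -2.8,"tz": -1.1},
    {"tx": 2.8,"ty": -2.8,"tz": -1.1},
    {"tx": 2.8,"ty": -2.8,"tz": -1.1},
    {"tx": 2.8,"ty": -2.8,"tz": -1.1},
    {"tx": 2.8,"ty": -2.8,"tz": -1.1},
    {"tx": 2.8,"ty": -2.8,"tz": -1.1},
    {"tx": 2.8,"ty": -2.8,"tz": -1.1},
    {"tx": 2.8,"ty": -2.8,"tz": -1.1}
  ]
}}

```text
invalid input at $.plan[0]: expected keys wx, wy, wz, tx, ty, tz, hand
```

```bash
cat >> h.py <<'E'
from scipy.spatial.transform import Rotation as Rot
def st(T=None,yaw=None):
    s=arm.observe(); R=Rot.from_rotvec(s['ee_rot']).as_matrix()
    print('t',round(s['clock'],2),'pos',s['position'].round(4),'xang',np.degrees(np.arctan2(R[1,0],R[0,0])).round(2),'z',R[:,2].round(4),'w',round(s['width'],3),'F',s['force'].round(1),'M',s['ft_torque'].round(2),'q',s['joints'].round(2))
    if T is not None: print('tool shift cm',(R.T@(np.array(T)-s['position'])*100).round(2))
    if yaw is not None: # desired angle of tool y in world deg (mod 180)
        ya=np.degrees(np.arctan2(R[1,1],R[0,1])); d=(yaw-ya+90)%180-90; print('yang',ya.round(2),'wz total units',(-d/6).round(2))
    # levelling: tool turn needed to bring z straight down
    e=np.cross(R[:,2],[0,0,-1]); print('level wx,wy units',(np.degrees(R.T@e)/6).round(3)[:2])
    return s,R
E
python3 - <<'E'
from h import *
s,R=st([.5886,.203,.35])
c=arm.calibration('wrist'); C=-np.array(c['R']).T@np.array(c['t']).reshape(3); print('cam in tool',R.T@(C-s['position']),'cam axis tool',R.T@np.array(c['R'])[2])
E
```

```text
t 0.15 pos [ 0.1927 -0.5942  0.2481] xang 17.97 z [-5.0e-04  1.1e-03 -1.0e+00] w 0.999 F [ 0.7 -0.2 -0.1] M [-0.04 -0.04  0.05] q [ 1.15  0.44  0.02  1.57 -0.01  1.13 -0.08]
tool shift cm [ 62.25 -63.62 -10.12]
level wx,wy units [-0.011  0.001]
cam in tool [ 0.07874351  0.00055402 -0.13606285] cam axis tool [-2.89307034e-01 -2.33793862e-04  9.57236327e-01]
```

Request:
{"name": "step_arm", "arguments": {
  "plan": [
    {"wx": 0,"wy": 0,"wz": 0,"tx": 2.8,"ty": -2.85,"tz": -1.1,"hand": 1},
    {"wx": 0,"wy": 0,"wz": 0,"tx": 2.8,"ty": -2.85,"tz": -1.1,"hand": 1},
    {"wx": 0,"wy": 0,"wz": 0,"tx": 2.8,"ty": -2.85,"tz": -1.1,"hand": 1},
    {"wx": 0,"wy": 0,"wz": 0,"tx": 2.8,"ty": -2.85,"tz": -1.1,"hand": 1},
    {"wx": 0,"wy": 0,"wz": 0,"tx": 2.8,"ty": -2.85,"tz": -1.1,"hand": 1},
    {"wx": 0,"wy": 0,"wz": 0,"tx": 2.8,"ty": -2.85,"tz": -1.1,"hand": 1},
    {"wx": 0,"wy": 0,"wz": 0,"tx": 2.8,"ty": -2.85,"tz": -1.1,"hand": 1},
    {"wx": 0,"wy": 0,"wz": 0,"tx": 2.8,"ty": -2.85,"tz": -1.1,"hand": 1},
    {"wx": 0,"wy": 0,"wz": 0,"tx": 2.8,"ty": -2.85,"tz": -1.1,"hand": 1},
    {"wx": 0,"wy": 0,"wz": 0,"tx": 2.8,"ty": -2.85,"tz": -1.1,"hand": 1}
  ]
}}

```text
clock: 0.98
position: [0.3715, -0.235, 0.3593]
ee_rot: [3.103, 0.491, -0.0]
force: [1.6, -0.1, -0.4]
width: 1.002
```

Request:
{"name": "step_arm", "arguments": {
  "plan": [
    {"wx": 0,"wy": 0,"wz": 0,"tx": 2.8,"ty": -2.85,"tz": 0,"hand": 1},
    {"wx": 0,"wy": 0,"wz": 0,"tx": 2.8,"ty": -2.85,"tz": 0,"hand": 1},
    {"wx": 0,"wy": 0,"wz": 0,"tx": 2.8,"ty": -2.85,"tz": 0,"hand": 1},
    {"wx": 0,"wy": 0,"wz": 0,"tx": 2.8,"ty": -2.85,"tz": 0,"hand": 1},
    {"wx": 0,"wy": 0,"wz": 0,"tx": 2.8,"ty": -2.85,"tz": 0,"hand": 1},
    {"wx": 0,"wy": 0,"wz": 0,"tx": 2.8,"ty": -2.85,"tz": 0,"hand": 1},
    {"wx": 0,"wy": 0,"wz": 0,"tx": 2.8,"ty": -2.85,"tz": 0,"hand": 1},
    {"wx": 0,"wy": 0,"wz": 0,"tx": 2.8,"ty": -2.85,"tz": 0,"hand": 1},
    {"wx": 0,"wy": 0,"wz": 0,"tx": 2.8,"ty": -2.85,"tz": 0,"hand": 1},
    {"wx": 0,"wy": 0,"wz": 0,"tx": 2.8,"ty": -2.85,"tz": 0,"hand": 1}
  ]
}}

```text
clock: 1.82
position: [0.5501, 0.1222, 0.3585]
ee_rot: [3.103, 0.49, -0.0]
force: [1.4, -0.3, -0.2]
width: 1.001
```

```bash
python3 - <<'E'
from h import *
s,R=st([.5886,.203,.35],20)
snap('wrist','w1')
E
```

```text
t 1.82 pos [0.5501 0.1222 0.3585] xang 17.94 z [-2.e-04 -2.e-04 -1.e+00] w 1.001 F [ 1.4 -0.3 -0.2] M [-0.07 -0.07 -0.02] q [ 0.07  0.31 -0.52  1.52  0.16  1.35 -1.72]
tool shift cm [ 6.15 -6.51  0.85]
yang -72.06 wz total units 14.66
level wx,wy units [0.002 0.002]
```

View pics/w1.png

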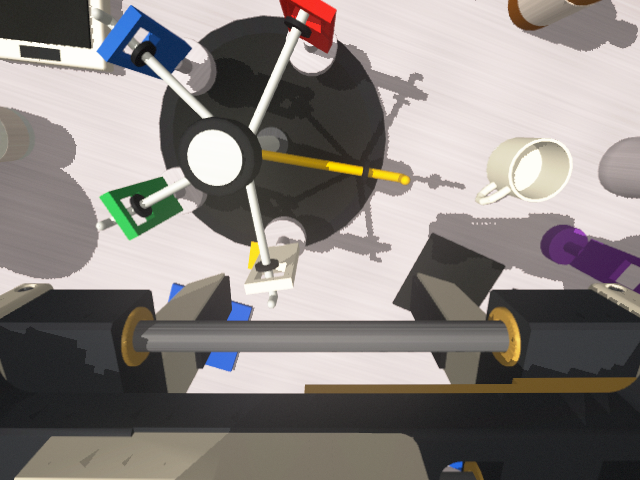

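The wrist view shows the yellow hook pointing right (tip at 405,181), the knob at (215,158), and the white tamper near the pointer at (258,258). I'll move over the knob and turn the wrist back, so there is range to turn the rack.

Request:
{"name": "step_arm", "arguments": {
  "plan": [
    {"wx": 0,"wy": 0,"wz": 0,"tx": 2.05,"ty": -2.15,"tz": 0,"hand": 1},
    {"wx": 0,"wy": 0,"wz": 0,"tx": 2.05,"ty": -2.15,"tz": 0,"hand": 1},
    {"wx": 0,"wy": 0,"wz": 0,"tx": 2.05,"ty": -2.2,"tz": 0,"hand": 1},
    {"wx": 0,"wy": 0,"wz": -1,"tx": 0,"ty": 0,"tz": 0,"hand": 1},
    {"wx": 0,"wy": 0,"wz": -1,"tx": 0,"ty": 0,"tz": 0,"hand": 1},
    {"wx": 0,"wy": 0,"wz": -1,"tx": 0,"ty": 0,"tz": 0,"hand": 1},
    {"wx": 0,"wy": 0,"wz": -1,"tx": 0,"ty": 0,"tz": 0,"hand": 1},
    {"wx": 0,"wy": 0,"wz": -1,"tx": 0,"ty": 0,"tz": 0,"hand": 1},
    {"wx": 0,"wy": 0,"wz": -1,"tx": 0,"ty": 0,"tz": 0,"hand": 1},
    {"wx": 0,"wy": 0,"wz": -1,"tx": 0,"ty": 0,"tz": 0,"hand": 1}
  ]
}}

```text
clock: 2.7
position: [0.588, 0.2011, 0.3583]
ee_rot: [2.717, 1.577, -0.001]
force: [-0.5, 0.6, 0.5]
width: 1.001
```

Request:
{"name": "step_arm", "arguments": {
  "plan": [
    {"wx": 0,"wy": 0,"wz": -1,"tx": 0,"ty": 0,"tz": 0,"hand": 1},
    {"wx": 0,"wy": 0,"wz": -1,"tx": 0,"ty": 0,"tz": 0,"hand": 1},
    {"wx": 0,"wy": 0,"wz": -1,"tx": 0,"ty": 0,"tz": 0,"hand": 1},
    {"wx": 0,"wy": 0,"wz": -1,"tx": 0,"ty": 0,"tz": 0,"hand": 1},
    {"wx": 0,"wy": 0,"wz": -1,"tx": 0,"ty": 0,"tz": 0,"hand": 1},
    {"wx": 0,"wy": 0,"wz": -1,"tx": 0,"ty": 0,"tz": 0,"hand": 1},
    {"wx": 0,"wy": 0,"wz": -1,"tx": 0,"ty": 0,"tz": 0,"hand": 1},
    {"wx": 0,"wy": 0,"wz": -1,"tx": 0,"ty": 0,"tz": 0,"hand": 1},
    {"wx": 0,"wy": 0,"wz": 0,"tx": 0,"ty": 0,"tz": 1.5,"hand": 1},
    {"wx": 0,"wy": 0,"wz": 0,"tx": 0,"ty": 0,"tz": 1.5,"hand": 1}
  ]
}}

```text
clock: 3.53
position: [0.5884, 0.2014, 0.3287]
ee_rot: [1.846, 2.541, 0.002]
force: [-0.1, 0.0, -0.0]
width: 1.001
```

```bash
python3 - <<'E'
from h import *
s,R=st([.5886,.203,.263],20)
c=load('w1')
# knob top white disc
im=c['im'].astype(int); w=(im.min(2)>200).astype(np.uint8)[110:205,170:262]
n,l,stt,ce=cv2.connectedComponentsWithStats(w); i=1+stt[1:,4].argmax(); print(stt[i],ce[i]+[170,110]); print('knob axis wrist',onz(c,[ce[i]+[170,110]],.275))
print('tri',tri(load('top0'),[(269.2,180)],c,[ce[i]+[170,110]]))
E
```

```text
t 3.53 pos [0.5884 0.2014 0.3287] xang 108.01 z [ 1.e-03  7.e-04 -1.e+00] w 1.001 F [-0.1  0.  -0. ] M [ 0.03 -0.15  0.02] q [ 0.12  0.51 -0.86  1.41  0.39  1.39 -0.42]
tool shift cm [0.14 0.06 6.57]
yang 18.01 wz total units -0.33
level wx,wy units [ 0.011 -0.003]
[  17   20   55   56 2379] [214.31946196 157.37662884]
knob axis wrist [[0.58982735 0.20467876 0.275     ]]
tri (array([0.58915087, 0.20395995, 0.27382576]), np.float64(0.002252802970412901))
```

Request:
{"name": "step_arm", "arguments": {
  "plan": [
    {"wx": 0,"wy": 0,"wz": 0,"tx": 0.2,"ty": 0.1,"tz": 1.5,"hand": 1},
    {"wx": 0,"wy": 0,"wz": 0,"tx": 0,"ty": 0,"tz": 2,"hand": 1},
    {"wx": 0,"wy": 0,"wz": 0,"tx": 0,"ty": 0,"tz": 2,"hand": 1},
    {"wx": 0,"wy": 0,"wz": 0,"tx": 0,"ty": 0,"tz": 1,"hand": 1},
    {"wx": 0,"wy": 0,"wz": 0,"tx": 0,"ty": 0,"tz": 0,"hand": 1},
    {"wx": 0,"wy": 0,"wz": 0,"tx": 0,"ty": 0,"tz": 0,"hand": 0.5},
    {"wx": 0,"wy": 0,"wz": 0,"tx": 0,"ty": 0,"tz": 0,"hand": 0.45},
    {"wx": 0,"wy": 0,"wz": 0,"tx": 0,"ty": 0,"tz": 0,"hand": 0.4},
    {"wx": 0,"wy": 0,"wz": 0,"tx": 0,"ty": 0,"tz": 0,"hand": 0.4},
    {"wx": 0,"wy": 0,"wz": 0,"tx": 0,"ty": 0,"tz": 0,"hand": 0.4}
  ],
  "force": 15
}}

```text
clock: 4.37
position: [0.5887, 0.2037, 0.2645]
ee_rot: [1.847, 2.541, 0.001]
force: [-0.3, 0.5, 0.2]
width: 0.689
```

```bash
python3 - <<'E'
from h import *
s,R=st([.589,.2035,.264],20)
E
```

```text
t 4.37 pos [0.5887 0.2037 0.2645] xang 107.97 z [ 1.1e-03  3.0e-04 -1.0e+00] w 0.689 F [-0.3  0.5  0.2] M [-0.05 -0.13 -0.05] q [ 0.12  0.55 -0.84  1.51  0.42  1.27 -0.46]
tool shift cm [-0.03  0.02  0.05]
yang 17.97 wz total units -0.34
level wx,wy units [0.011 0.   ]
```

Request:
{"name": "step_arm", "arguments": {
  "plan": [
    {"wx": 0,"wy": 0,"wz": 0,"tx": 0,"ty": 0,"tz": 0,"hand": 0.4},
    {"wx": 0,"wy": 0,"wz": 0,"tx": 0,"ty": 0,"tz": 0,"hand": 0.4},
    {"wx": 0,"wy": 0,"wz": 0,"tx": 0,"ty": 0,"tz": 0,"hand": 0.4},
    {"wx": 0,"wy": 0,"wz": 0,"tx": 0,"ty": 0,"tz": 0,"hand": 0.4},
    {"wx": 0,"wy": 0,"wz": 0,"tx": 0,"ty": 0,"tz": 0,"hand": 0.4},
    {"wx": 0,"wy": 0,"wz": 0,"tx": 0,"ty": 0,"tz": 0,"hand": 0.4},
    {"wx": 0,"wy": 0,"wz": 0.3,"tx": 0,"ty": 0,"tz": 0,"hand": 0.4},
    {"wx": 0,"wy": 0,"wz": 0.6,"tx": 0,"ty": 0,"tz": 0,"hand": 0.4},
    {"wx": 0,"wy": 0,"wz": 0.8,"tx": 0,"ty": 0,"tz": 0,"hand": 0.4},
    {"wx": 0,"wy": 0,"wz": 0.8,"tx": 0,"ty": 0,"tz": 0,"hand": 0.4}
  ]
}}

```text
clock: 5.2
position: [0.5895, 0.204, 0.2641]
ee_rot: [2.167, 2.274, 0.004]
force: [4.5, 1.4, -2.4]
width: 0.536
```

Request:
{"name": "step_arm", "arguments": {
  "plan": [
    {"wx": 0,"wy": 0,"wz": 0.8,"tx": 0,"ty": 0,"tz": 0,"hand": 0.4},
    {"wx": 0,"wy": 0,"wz": 0.8,"tx": 0,"ty": 0,"tz": 0,"hand": 0.4},
    {"wx": 0,"wy": 0,"wz": 0.8,"tx": 0,"ty": 0,"tz": 0,"hand": 0.4},
    {"wx": 0,"wy": 0,"wz": 0.8,"tx": 0,"ty": 0,"tz": 0,"hand": 0.4},
    {"wx": 0,"wy": 0,"wz": 0.8,"tx": 0,"ty": 0,"tz": 0,"hand": 0.4},
    {"wx": 0,"wy": 0,"wz": 0.8,"tx": 0,"ty": 0,"tz": 0,"hand": 0.4},
    {"wx": 0,"wy": 0,"wz": 0.8,"tx": 0,"ty": 0,"tz": 0,"hand": 0.4},
    {"wx": 0,"wy": 0,"wz": 0.8,"tx": 0,"ty": 0,"tz": 0,"hand": 0.4},
    {"wx": 0,"wy": 0,"wz": 0.8,"tx": 0,"ty": 0,"tz": 0,"hand": 0.4},
    {"wx": 0,"wy": 0,"wz": 0.8,"tx": 0,"ty": 0,"tz": 0,"hand": 0.4}
  ]
}}

```text
clock: 6.03
position: [0.5892, 0.2041, 0.264]
ee_rot: [-2.905, -1.196, -0.003]
force: [3.5, 1.7, -1.7]
width: 0.546
```

Request:
{"name": "step_arm", "arguments": {
  "plan": [
    {"wx": 0,"wy": 0,"wz": 0.8,"tx": 0,"ty": 0,"tz": 0,"hand": 0.4},
    {"wx": 0,"wy": 0,"wz": 0.8,"tx": 0,"ty": 0,"tz": 0,"hand": 0.4},
    {"wx": 0,"wy": 0,"wz": 0.8,"tx": 0,"ty": 0,"tz": 0,"hand": 0.4},
    {"wx": 0,"wy": 0,"wz": 0.8,"tx": 0,"ty": 0,"tz": 0,"hand": 0.4},
    {"wx": 0,"wy": 0,"wz": 0.8,"tx": 0,"ty": 0,"tz": 0,"hand": 0.4},
    {"wx": 0,"wy": 0,"wz": 0.5,"tx": 0,"ty": 0,"tz": 0,"hand": 0.4},
    {"wx": 0,"wy": 0,"wz": 0.3,"tx": 0,"ty": 0,"tz": 0,"hand": 0.4},
    {"wx": 0,"wy": 0,"wz": 0,"tx": 0,"ty": 0,"tz": 0,"hand": 0.4},
    {"wx": 0,"wy": 0,"wz": 0,"tx": 0,"ty": 0,"tz": 0,"hand": 0.4},
    {"wx": 0,"wy": 0,"wz": 0,"tx": 0,"ty": 0,"tz": 0,"hand": 0.4}
  ]
}}

```text
clock: 6.87
position: [0.5891, 0.2042, 0.264]
ee_rot: [-3.109, -0.445, -0.003]
force: [4.7, 3.3, -1.3]
width: 0.536
```

```bash
python3 - <<'E'
from h import *
s,R=st([.589,.2035,.264],20)
snap('top','top1'); snap('side','side1')
a=load('top1')['im'][120:290,190:390]; cv2.imwrite('pics/top1c.png',cv2.resize(a,None,fx=3.5,fy=3.5)[...,::-1])
E
```

```text
t 6.87 pos [0.5891 0.2042 0.264 ] xang 16.28 z [ 0.0016  0.0011 -1.    ] w 0.536 F [ 4.7  3.3 -1.3] M [ 0.45 -0.95 -0.03] q [-0.1   0.47 -0.47  1.53  0.22  1.2  -1.9 ]
tool shift cm [-0.03  0.07  0.  ]
yang -73.72 wz total units 14.38
level wx,wy units [-0.006 -0.018]
```

View pics/top1c.png

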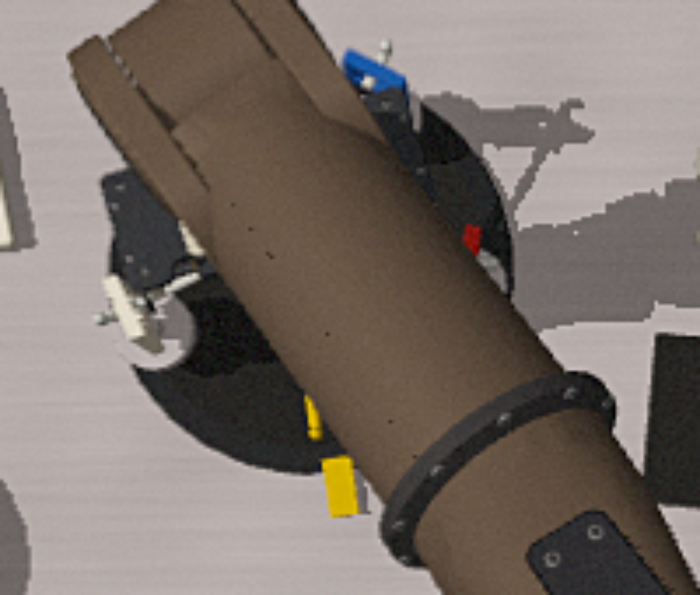

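View pics/side1.png

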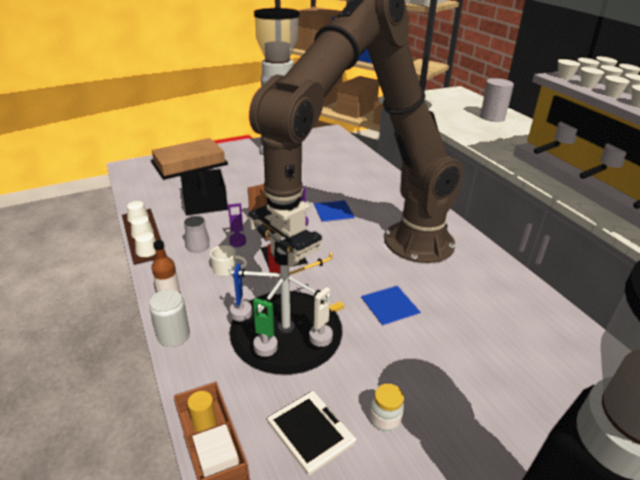

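The hook now lies just above the pointer in the crop (hook at 312,420; pointer at 340,487). I'll let go, rise and move off, then measure it unobstructed.

Request:
{"name": "step_arm", "arguments": {
  "plan": [
    {"wx": 0,"wy": 0,"wz": 0,"tx": 0,"ty": 0,"tz": 0,"hand": 0.7},
    {"wx": 0,"wy": 0,"wz": 0,"tx": 0,"ty": 0,"tz": 0,"hand": 0.8},
    {"wx": 0,"wy": 0,"wz": 0,"tx": 0,"ty": 0,"tz": 0,"hand": 0.8},
    {"wx": 0,"wy": 0,"wz": 0,"tx": 0,"ty": 0,"tz": 0,"hand": 0.8},
    {"wx": 0,"wy": 0,"wz": 0,"tx": 0,"ty": 0,"tz": -1.5,"hand": 0.8},
    {"wx": 0,"wy": 0,"wz": 0,"tx": 0,"ty": 0,"tz": -3,"hand": 0.8},
    {"wx": 0,"wy": 0,"wz": 0,"tx": 0,"ty": 0,"tz": -3,"hand": 0.8},
    {"wx": 0,"wy": 0,"wz": 0,"tx": -2,"ty": 2,"tz": -2,"hand": 0.8},
    {"wx": 0,"wy": 0,"wz": 0,"tx": -2.8,"ty": 2.8,"tz": 0,"hand": 0.8},
    {"wx": 0,"wy": 0,"wz": 0,"tx": -2.8,"ty": 2.8,"tz": 0,"hand": 0.8}
  ]
}}

```text
clock: 7.8
position: [0.5363, 0.1095, 0.3599]
ee_rot: [-3.109, -0.446, -0.004]
force: [0.8, -0.9, -0.1]
width: 0.797
```

Request:
{"name": "step_arm", "arguments": {
  "plan": [
    {"wx": 0,"wy": 0,"wz": 0,"tx": -1,"ty": 4,"tz": 0,"hand": 0.8},
    {"wx": 0,"wy": 0,"wz": 0,"tx": -1,"ty": 4,"tz": 0,"hand": 0.8},
    {"wx": 0,"wy": 0,"wz": 0,"tx": -1,"ty": 4,"tz": 0,"hand": 0.8},
    {"wx": 0,"wy": 0,"wz": 0,"tx": -1,"ty": 4,"tz": 0,"hand": 0.8},
    {"wx": 0,"wy": 0,"wz": 0,"tx": -1,"ty": 4,"tz": 0,"hand": 0.8},
    {"wx": 0,"wy": 0,"wz": 0,"tx": -1,"ty": 4,"tz": 0,"hand": 0.8},
    {"wx": 0,"wy": 0,"wz": 0,"tx": 0,"ty": 0,"tz": 0,"hand": 0.8},
    {"wx": 0,"wy": 0,"wz": 0,"tx": 0,"ty": 0,"tz": 0,"hand": 0.8},
    {"wx": 0,"wy": 0,"wz": 0,"tx": 0,"ty": 0,"tz": 0,"hand": 0.8},
    {"wx": 0,"wy": 0,"wz": 0,"tx": 0,"ty": 0,"tz": 0,"hand": 0.8}
  ]
}}

```text
clock: 8.63
position: [0.5459, -0.1362, 0.3588]
ee_rot: [-3.109, -0.446, -0.0]
force: [-0.3, 0.6, 0.2]
width: 0.799
```

```bash
python3 - <<'E'
from h import *
s,R=st([.4538,-.258,.30],3)
snap('top','top2'); snap('wrist','w2'); snap('side','side2')
a=load('top2')['im'][120:290,190:390]; cv2.imwrite('pics/top2c.png',cv2.resize(a,None,fx=3.5,fy=3.5)[...,::-1])
E
```

```text
t 8.63 pos [ 0.5459 -0.1362  0.3588] xang 16.31 z [ 0.e+00  7.e-04 -1.e+00] w 0.799 F [-0.3  0.6  0.2] M [-0.01 -0.02  0.01] q [ 0.42  0.29 -0.35  1.53  0.1   1.34 -1.23]
tool shift cm [-12.26   9.11   5.87]
yang -73.69 wz total units -12.78
level wx,wy units [-0.006 -0.002]
```

View pics/top2.png

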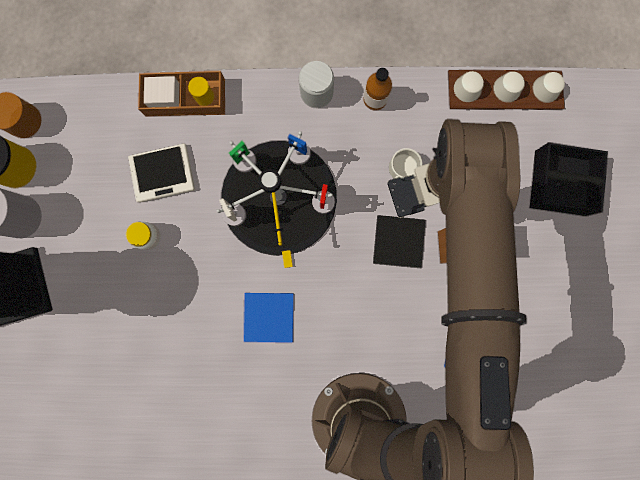

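View pics/w2.png

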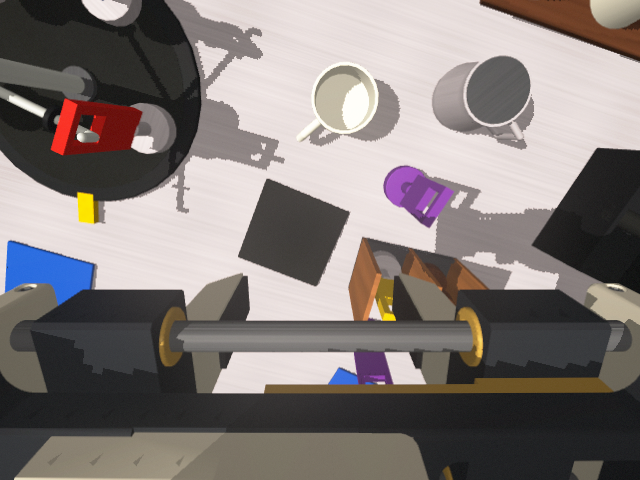

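```bash
python3 - <<'E'
from h import *
c=load('top2'); im=c['im'].astype(int); R,G,B=im[...,0],im[...,1],im[...,2]
yel=((R>100)&(G>70)&(B<75)&(R-B>60))
q=np.argwhere(yel[185:250,268:284])[:,::-1]+[268,185]
W=onz(c,q,.196)[:,:2]; ax=np.array([.589,.2035])
r=np.linalg.norm(W-ax,axis=1); print(len(q),r.min(),r.max())
for lo,hi in((.02,.06),(.06,.10),(.1,.13),(.02,.13)):
    m=(r>lo)&(r<hi); d=W[m]-ax
    print(lo,m.sum(),np.degrees(np.arctan2(d.mean(0)[1],d.mean(0)[0])))
vx,vy,x0,y0=cv2.fitLine(W[(r<.13)].astype(np.float32),cv2.DIST_L2,0,.001,.001).ravel();print('line',np.degrees(np.arctan2(vy,vx)), x0,y0,'offset axis',np.cross([vx,vy],ax-[x0,y0]))
q=np.argwhere(yel[250:275,278:298])[:,::-1]+[278,250]; P=onz(c,q,.012)[:,:2]
print('pointer',P.mean(0),np.degrees(np.arctan2(*(P.mean(0)-ax)[::-1])),cv2.minAreaRect(P.astype(np.float32)*1000))
# same with undist base centre
P2=(P.mean(0)-np.array([.589,.202]));print(np.degrees(np.arctan2(P2[1],P2[0])))
# pre-turn hook angle, same method
c=load('top0'); im=c['im'].astype(int); R,G,B=im[...,0],im[...,1],im[...,2]
E
```

```text
177 0.01509114055481173 0.1400175944751813
0.02 59 -173.01136092825627
0.06 59 -173.0459977424984
0.1 36 -172.95725915578092
0.02 154 -173.0056933989159
line 7.026011 0.5193761 0.19496764 offset axis -4.8104499774562215e-05
pointer [0.42538428 0.18139413] -172.3054480699447 ((425.3035888671875, 181.24815368652344), (44.59865188598633, 22.203659057617188), 8.19714069366455)
-172.82192325210698<stdin>:10: DeprecationWarning: Arrays of 2-dimensional vectors are deprecated. Use arrays of 3-dimensional vectors instead. (deprecated in NumPy 2.0)
```

The hook measures -173.0° and the pointer about -172°, so they line up within about 1°. Now I'll go to the yellow tamper.

Request:
{"name": "step_arm", "arguments": {
  "plan": [
    {"wx": 0,"wy": 0,"wz": 0,"tx": -3.05,"ty": 2.25,"tz": 0,"hand": 0.8},
    {"wx": 0,"wy": 0,"wz": 0,"tx": -3.05,"ty": 2.25,"tz": 0,"hand": 0.8},
    {"wx": 0,"wy": 0,"wz": 0,"tx": -3.05,"ty": 2.3,"tz": 0,"hand": 0.8},
    {"wx": 0,"wy": 0,"wz": 0,"tx": -3.05,"ty": 2.3,"tz": 0,"hand": 0.8},
    {"wx": 0,"wy": 0,"wz": -1,"tx": 0,"ty": 0,"tz": 0,"hand": 0.8},
    {"wx": 0,"wy": 0,"wz": -1,"tx": 0,"ty": 0,"tz": 0,"hand": 0.8},
    {"wx": 0,"wy": 0,"wz": -1,"tx": 0,"ty": 0,"tz": 0,"hand": 0.8},
    {"wx": 0,"wy": 0,"wz": -1,"tx": 0,"ty": 0,"tz": 0,"hand": 0.8},
    {"wx": 0,"wy": 0,"wz": -1,"tx": 0,"ty": 0,"tz": 0,"hand": 0.8},
    {"wx": 0,"wy": 0,"wz": -1,"tx": 0,"ty": 0,"tz": 0,"hand": 0.8}
  ]
}}

```text
clock: 9.62
position: [0.4543, -0.2584, 0.3589]
ee_rot: [2.817, 1.391, 0.0]
force: [-0.4, 0.0, -0.4]
width: 0.799
```

Request:
{"name": "step_arm", "arguments": {
  "plan": [
    {"wx": 0,"wy": 0,"wz": -1,"tx": 0,"ty": 0,"tz": 0,"hand": 0.8},
    {"wx": 0,"wy": 0,"wz": -1,"tx": 0,"ty": 0,"tz": 0,"hand": 0.8},
    {"wx": 0,"wy": 0,"wz": -1,"tx": 0,"ty": 0,"tz": 0,"hand": 0.8},
    {"wx": 0,"wy": 0,"wz": -1,"tx": 0,"ty": 0,"tz": 0,"hand": 0.8},
    {"wx": 0,"wy": 0,"wz": -1,"tx": 0,"ty": 0,"tz": 0,"hand": 0.8},
    {"wx": 0,"wy": 0,"wz": -1,"tx": 0,"ty": 0,"tz": 0,"hand": 0.8},
    {"wx": 0,"wy": 0,"wz": -0.8,"tx": 0,"ty": 0,"tz": 0,"hand": 0.8},
    {"wx": 0,"wy": 0,"wz": 0,"tx": 0,"ty": 0,"tz": 2,"hand": 0.8},
    {"wx": 0,"wy": 0,"wz": 0,"tx": 0,"ty": 0,"tz": 2,"hand": 0.8},
    {"wx": 0,"wy": 0,"wz": 0,"tx": 0,"ty": 0,"tz": 1,"hand": 0.8}
  ]
}}

```text
clock: 10.45
position: [0.4535, -0.2583, 0.3069]
ee_rot: [-2.16, -2.279, 0.001]
force: [-0.3, -0.4, -0.2]
width: 0.8
```

```bash
python3 - <<'E'
from h import *
s,R=st([.4538,-.258,.118],3)
snap('wrist','w3')
E
```

```text
t 10.45 pos [ 0.4535 -0.2583  0.3069] xang 93.05 z [-1.7e-03  7.0e-04 -1.0e+00] w 0.8 F [-0.3 -0.4 -0.2] M [ 0.   -0.09 -0.03] q [ 0.79  0.26 -0.47  1.7   0.13  1.21  0.34]
tool shift cm [1.000e-02 6.000e-02 1.889e+01]
yang 3.05 wz total units 0.01
level wx,wy units [-0.016 -0.008]
```

View pics/w3.png

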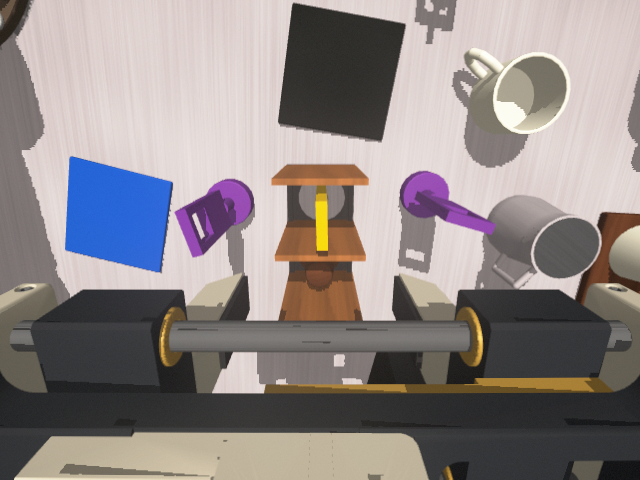

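The tamper's handle top is a yellow strip at (321, 185–252), centred between the fingers. I'll check height and position across the two views.

```bash
python3 - <<'E'
from h import *
c=load('w3'); im=c['im'].astype(int); R,G,B=im[...,0],im[...,1],im[...,2]
yel=((R>180)&(G>140)&(B<90))
q=np.argwhere(yel[150:270,300:345])[:,::-1]+[300,150]
print(len(q),q.min(0),q.max(0),cv2.minAreaRect(q.astype(np.float32)))
for z in(.150,.158,.166):
    W=onz(c,q,z); print(z,W.mean(0),cv2.minAreaRect(W[:,:2].astype(np.float32)*1000))
u,v,P=cloud(c); m=yel[v,u]&(u>300)&(u<345)&(v>150)&(v<270); Q=P[m]; print('depth z',np.percentile(Q[:,2],[5,25,50,75,95]));T=Q[np.abs(Q[:,2]-.158)<.008];print(T.mean(0),cv2.minAreaRect(T[:,:2].astype(np.float32)*1000))
# far end corner triangulation: top end points
t0=load('top0'); i0=t0['im'].astype(int); y0=(i0[...,0]>130)&(i0[...,1]>90)&(i0[...,2]<70)
for X in([.4538,-.2358,.158],[.4538,-.2800,.158]): print(proj(c,X),proj(t0,X))
k=np.argwhere(y0[232:252,452:480])[:,::-1]+[452,232]; print('top yellow',k.min(0),k.max(0)); 
for col in (456,462,468,474,476): print(col,k[k[:,0]==col][:,1])
# cheek edges near tamper (image rows)
E
```

```text
672 [315 194] [327 250] ((321.0, 222.0), (56.0, 12.0), 90.0)
0.15 [ 0.45465269 -0.25674523  0.15      ] ((454.3834228515625, -257.0881042480469), (10.471343994140625, 51.22420883178711), 3.4740374088287354)
0.158 [ 0.45452587 -0.25466376  0.158     ] ((454.2639465332031, -254.99728393554688), (10.185505867004395, 49.8259391784668), 3.474003553390503)
0.166 [ 0.45439905 -0.25258228  0.166     ] ((454.14447021484375, -252.90640258789062), (9.899637222290039, 48.427696228027344), 3.474053144454956)
depth z [0.12801792 0.15735983 0.15797907 0.15848748 0.15934403]
[ 0.4547122  -0.25723362  0.158016  ] ((454.7410583496094, -258.1074523925781), (10.017557144165039, 44.38263702392578), 4.453497886657715)
[[321.80125422 200.69894127]] [[457.73753698 241.8106491 ]]
[[318.98371177 250.05485529]] [[475.97541177 241.5484318 ]]
top yellow [452 232] [479 251]
456 [242 243 244]
462 [240 241 242 243 244]
468 [240 241 242 243 244]
474 [239 240 241 242 243]
476 [239 240 241 242]
```

Request:
{"name": "step_arm", "arguments": {
  "plan": [
    {"wx": 0,"wy": 0,"wz": 0,"tx": 0.05,"ty": 0.1,"tz": 2,"hand": 0.7},
    {"wx": 0,"wy": 0,"wz": 0,"tx": 0,"ty": 0,"tz": 2.5,"hand": 0.7},
    {"wx": 0,"wy": 0,"wz": 0,"tx": 0,"ty": 0,"tz": 2.5,"hand": 0.6},
    {"wx": 0,"wy": 0,"wz": 0,"tx": 0,"ty": 0,"tz": 2.5,"hand": 0.6},
    {"wx": 0,"wy": 0,"wz": 0,"tx": 0,"ty": 0,"tz": 2.5,"hand": 0.6},
    {"wx": 0,"wy": 0,"wz": 0,"tx": 0,"ty": 0,"tz": 2,"hand": 0.6},
    {"wx": 0,"wy": 0,"wz": 0,"tx": 0,"ty": 0,"tz": 2,"hand": 0.6},
    {"wx": 0,"wy": 0,"wz": 0,"tx": 0,"ty": 0,"tz": 1.5,"hand": 0.6},
    {"wx": 0,"wy": 0,"wz": 0,"tx": 0,"ty": 0,"tz": 1,"hand": 0.6},
    {"wx": 0,"wy": 0,"wz": 0,"tx": 0,"ty": 0,"tz": 0,"hand": 0.6}
  ]
}}

```text
clock: 11.33
position: [0.4545, -0.2582, 0.1224]
ee_rot: [-2.161, -2.277, 0.001]
force: [-1.5, -0.2, 1.1]
width: 0.604
```

```bash
python3 - <<'E'
from h import *
s,R=st([.4545,-.2578,.121],3.5)
snap('wrist','w4')
E
```

```text
t 11.33 pos [ 0.4545 -0.2582  0.1224] xang 93.0 z [-0.0022  0.0011 -1.    ] w 0.604 F [-1.5 -0.2  1.1] M [ 0.04 -0.08  0.01] q [ 0.73  0.46 -0.43  1.94  0.26  0.8   0.22]
tool shift cm [0.04 0.   0.14]
yang 3.0 wz total units -0.08
level wx,wy units [-0.02  -0.012]
```

View pics/w4.png

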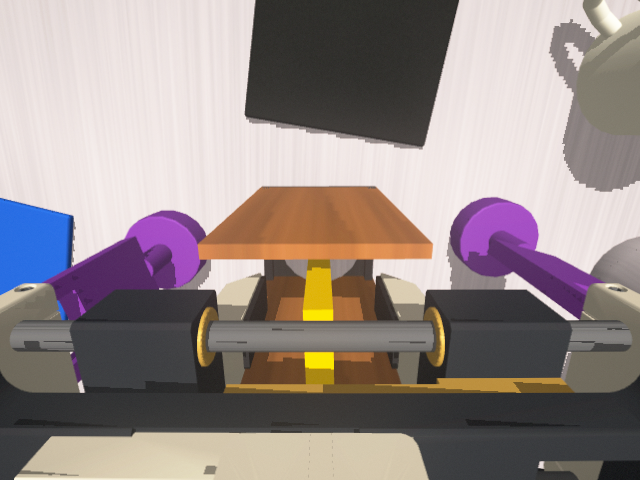

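The handle stands between the pads at (320,320), clear on both sides. Closing.

Request:
{"name": "step_arm", "arguments": {
  "plan": [
    {"wx": 0,"wy": 0,"wz": 0,"tx": 0,"ty": 0,"tz": 0.1,"hand": 0.3},
    {"wx": 0,"wy": 0,"wz": 0,"tx": 0,"ty": 0,"tz": 0,"hand": 0.2},
    {"wx": 0,"wy": 0,"wz": 0,"tx": 0,"ty": 0,"tz": 0,"hand": 0.05},
    {"wx": 0,"wy": 0,"wz": 0,"tx": 0,"ty": 0,"tz": 0,"hand": 0.05},
    {"wx": 0,"wy": 0,"wz": 0,"tx": 0,"ty": 0,"tz": 0,"hand": 0.05},
    {"wx": 0,"wy": 0,"wz": 0,"tx": 0,"ty": 0,"tz": 0,"hand": 0.05},
    {"wx": 0,"wy": 0,"wz": 0,"tx": 0,"ty": 0,"tz": 0,"hand": 0.05},
    {"wx": 0,"wy": 0,"wz": 0,"tx": 0,"ty": 0,"tz": 0,"hand": 0.05},
    {"wx": 0,"wy": 0,"wz": 0,"tx": 0,"ty": 0,"tz": 0,"hand": 0.05},
    {"wx": 0,"wy": 0,"wz": 0,"tx": 0,"ty": 0,"tz": 0,"hand": 0.05}
  ],
  "force": 25
}}

```text
clock: 12.22
position: [0.4549, -0.2588, 0.1227]
ee_rot: [-2.163, -2.278, 0.0]
force: [-0.6, -0.1, 0.4]
width: 0.104
```

Request:
{"name": "step_arm", "arguments": {
  "plan": [
    {"wx": 0,"wy": 0,"wz": 0,"tx": 0,"ty": 0,"tz": 0,"hand": 0.05},
    {"wx": 0,"wy": 0,"wz": 0,"tx": 0,"ty": 0,"tz": 0,"hand": 0.05},
    {"wx": 0,"wy": 0,"wz": 0,"tx": 0,"ty": 0,"tz": -0.3,"hand": 0.05},
    {"wx": 0,"wy": 0,"wz": 0,"tx": 0,"ty": 0,"tz": -0.7,"hand": 0.05},
    {"wx": 0,"wy": 0,"wz": 0,"tx": 0,"ty": 0,"tz": -1,"hand": 0.05},
    {"wx": 0,"wy": 0,"wz": 0,"tx": 0,"ty": 0,"tz": -1.5,"hand": 0.05},
    {"wx": 0,"wy": 0,"wz": 0,"tx": 0,"ty": 0,"tz": -1.5,"hand": 0.05},
    {"wx": 0,"wy": 0,"wz": 0,"tx": 0,"ty": 0,"tz": -1.5,"hand": 0.05},
    {"wx": 0,"wy": 0,"wz": 0,"tx": 0,"ty": 0,"tz": -1.5,"hand": 0.05},
    {"wx": 0,"wy": 0,"wz": 0,"tx": 0,"ty": 0,"tz": -1,"hand": 0.05}
  ]
}}

```text
clock: 13.05
position: [0.4555, -0.2587, 0.215]
ee_rot: [2.161, 2.277, 0.001]
force: [0.0, -0.3, -2.9]
width: 0.106
```

```bash
python3 - <<'E'
from h import *
s,R=st([.468,-.1153,.27],3.5)
snap('side','side5');snap('wrist','w5')
a=load('side5')['im'][120:300,180:380]; cv2.imwrite('pics/side5c.png',cv2.resize(a,None,fx=3.3,fy=3.3)[...,::-1])
E
```

```text
t 13.05 pos [ 0.4555 -0.2587  0.215 ] xang 92.99 z [ 1.9e-03 -9.0e-04 -1.0e+00] w 0.106 F [ 0.  -0.3 -2.9] M [-0.   -0.09  0.01] q [ 0.77  0.35 -0.46  1.84  0.18  1.    0.29]
tool shift cm [14.25  2.   -5.51]
yang 2.99 wz total units -0.09
level wx,wy units [0.017 0.009]
```

View pics/side5c.png

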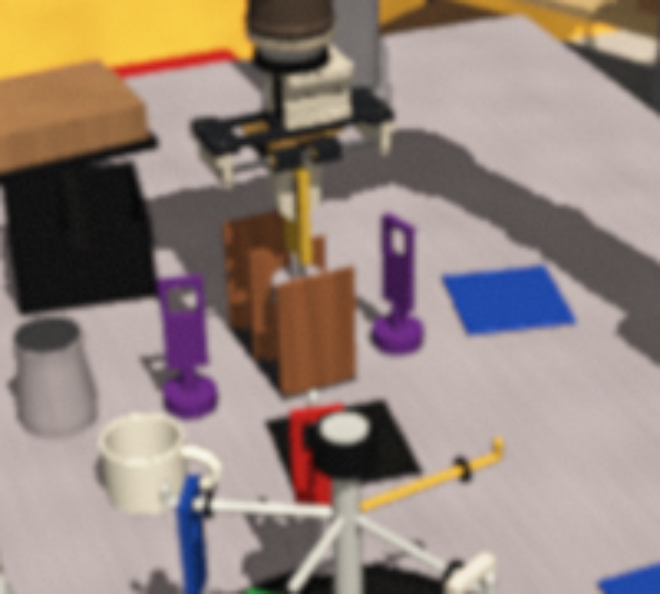

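View pics/w5.png

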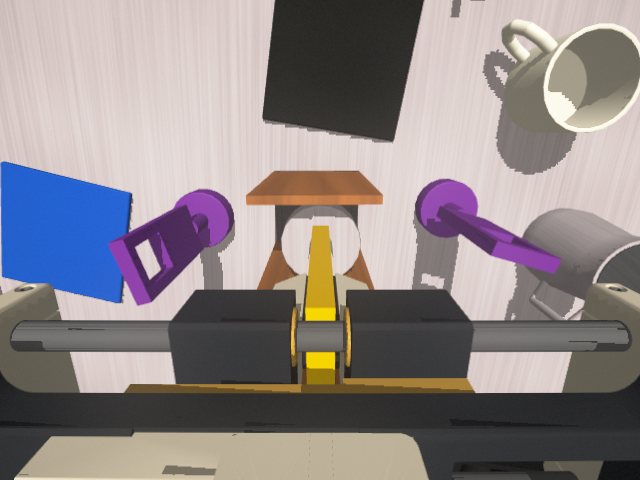

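The tamper is held upright (wrist view: yellow handle at 320,300; force -2.9 N). I'll raise it over the cheek and carry it to the mat.

Request:
{"name": "step_arm", "arguments": {
  "plan": [
    {"wx": 0,"wy": 0,"wz": 0,"tx": 0,"ty": 0,"tz": -1,"hand": 0.05},
    {"wx": 0,"wy": 0,"wz": 0,"tx": 0,"ty": 0,"tz": -2,"hand": 0.05},
    {"wx": 0,"wy": 0,"wz": 0,"tx": 0,"ty": 0,"tz": -2.5,"hand": 0.05},
    {"wx": 0,"wy": 0,"wz": 0,"tx": 0.5,"ty": 0,"tz": -1.5,"hand": 0.05},
    {"wx": 0,"wy": 0,"wz": 0,"tx": 1.5,"ty": 0.3,"tz": 0,"hand": 0.05},
    {"wx": 0,"wy": 0,"wz": 0,"tx": 2.5,"ty": 0.4,"tz": 0,"hand": 0.05},
    {"wx": 0,"wy": 0,"wz": 0,"tx": 3,"ty": 0.4,"tz": 0,"hand": 0.05},
    {"wx": 0,"wy": 0,"wz": 0,"tx": 3,"ty": 0.4,"tz": 0,"hand": 0.05},
    {"wx": 0,"wy": 0,"wz": 0,"tx": 2.5,"ty": 0.4,"tz": 0,"hand": 0.05},
    {"wx": 0,"wy": 0,"wz": 0,"tx": 1.2,"ty": 0.1,"tz": 0,"hand": 0.05}
  ]
}}

```text
clock: 13.98
position: [0.4675, -0.1119, 0.2827]
ee_rot: [-2.157, -2.282, -0.001]
force: [1.3, 1.0, -2.6]
width: 0.105
```

Request:
{"name": "step_arm", "arguments": {
  "plan": [
    {"wx": 0,"wy": 0,"wz": 0,"tx": 0,"ty": 0,"tz": 1,"hand": 0.05},
    {"wx": 0,"wy": 0,"wz": 0,"tx": 0,"ty": 0,"tz": 2,"hand": 0.05},
    {"wx": 0,"wy": 0,"wz": 0,"tx": 0,"ty": 0,"tz": 2,"hand": 0.05},
    {"wx": 0,"wy": 0,"wz": 0,"tx": 0,"ty": 0,"tz": 2,"hand": 0.05},
    {"wx": 0,"wy": 0,"wz": 0,"tx": 0,"ty": 0,"tz": 2,"hand": 0.05},
    {"wx": 0,"wy": 0,"wz": 0,"tx": 0,"ty": 0,"tz": 2,"hand": 0.05},
    {"wx": 0,"wy": 0,"wz": 0,"tx": 0,"ty": 0,"tz": 2,"hand": 0.05},
    {"wx": 0,"wy": 0,"wz": 0,"tx": 0,"ty": 0,"tz": 1,"hand": 0.05},
    {"wx": 0,"wy": 0,"wz": 0,"tx": 0,"ty": 0,"tz": 0.5,"hand": 0.05},
    {"wx": 0,"wy": 0,"wz": 0,"tx": 0,"ty": 0,"tz": 0,"hand": 0.05}
  ]
}}

```text
clock: 14.82
position: [0.467, -0.1164, 0.1368]
ee_rot: [-2.162, -2.277, 0.002]
force: [0.4, -0.2, -3.8]
width: 0.106
```

```bash
python3 - <<'E'
from h import *
s,R=st([.468,-.1153,.1245],3.5)
snap('wrist','w6');snap('side','side6')
a=load('side6')['im'][150:330,180:380]; cv2.imwrite('pics/side6c.png',cv2.resize(a,None,fx=3.3,fy=3.3)[...,::-1])
E
```

```text
t 14.82 pos [ 0.467  -0.1164  0.1368] xang 92.94 z [-2.1e-03  3.0e-04 -1.0e+00] w 0.106 F [ 0.4 -0.2 -3.8] M [-0.03 -0.13  0.  ] q [ 0.53  0.39 -0.51  2.02  0.26  0.8  -0.08]
tool shift cm [0.1  0.11 1.23]
yang 2.94 wz total units -0.09
level wx,wy units [-0.02  -0.004]
```

View pics/w6.png

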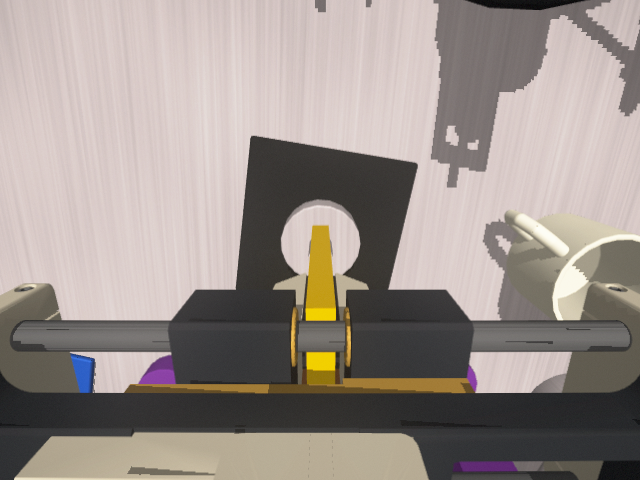

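View pics/side6c.png

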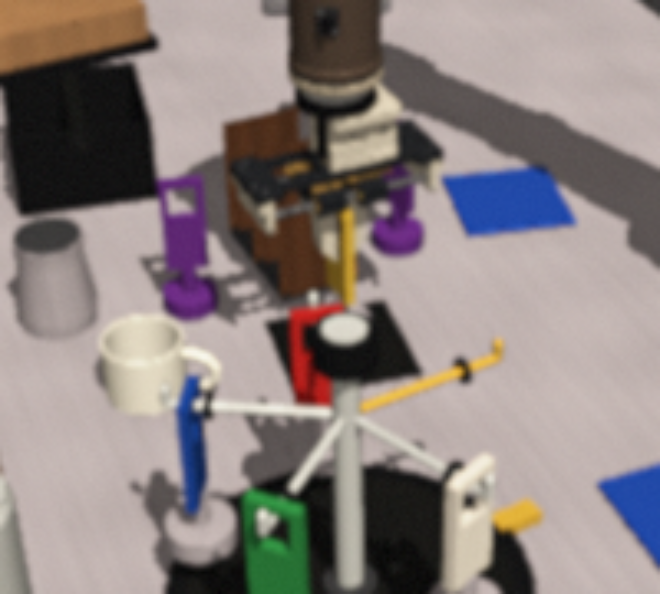

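The foot is over the mat's middle (wrist 320,240). I'll lower it gently.

Request:
{"name": "step_arm", "arguments": {
  "plan": [
    {"wx": 0,"wy": 0,"wz": 0,"tx": 0,"ty": 0,"tz": 0.4,"hand": 0.05},
    {"wx": 0,"wy": 0,"wz": 0,"tx": 0,"ty": 0,"tz": 0.3,"hand": 0.05},
    {"wx": 0,"wy": 0,"wz": 0,"tx": 0,"ty": 0,"tz": 0.2,"hand": 0.05},
    {"wx": 0,"wy": 0,"wz": 0,"tx": 0,"ty": 0,"tz": 0.1,"hand": 0.05},
    {"wx": 0,"wy": 0,"wz": 0,"tx": 0,"ty": 0,"tz": 0.05,"hand": 0.05},
    {"wx": 0,"wy": 0,"wz": 0,"tx": 0,"ty": 0,"tz": 0.05,"hand": 0.05},
    {"wx": 0,"wy": 0,"wz": 0,"tx": 0,"ty": 0,"tz": 0.05,"hand": 0.05},
    {"wx": 0,"wy": 0,"wz": 0,"tx": 0,"ty": 0,"tz": 0,"hand": 0.05},
    {"wx": 0,"wy": 0,"wz": 0,"tx": 0,"ty": 0,"tz": 0,"hand": 0.05},
    {"wx": 0,"wy": 0,"wz": 0,"tx": 0,"ty": 0,"tz": 0,"hand": 0.05}
  ]
}}

```text
clock: 15.75
position: [0.4676, -0.1158, 0.1263]
ee_rot: [2.163, 2.278, 0.0]
force: [0.6, 0.3, -3.8]
width: 0.105
```

```bash
python3 - <<'E'
from h import *
s,R=st([.468,-.1153,.1245],3.5)
E
```

```text
t 15.75 pos [ 0.4676 -0.1158  0.1263] xang 92.98 z [ 1.e-04 -1.e-04 -1.e+00] w 0.105 F [ 0.6  0.3 -3.8] M [-0.   -0.11 -0.  ] q [ 0.52  0.41 -0.5   2.03  0.28  0.77 -0.09]
tool shift cm [0.05 0.04 0.18]
yang 2.98 wz total units -0.09
level wx,wy units [0.001 0.001]
```

Request:
{"name": "step_arm", "arguments": {
  "plan": [
    {"wx": 0,"wy": 0,"wz": 0,"tx": 0,"ty": 0,"tz": 0.1,"hand": 0.05},
    {"wx": 0,"wy": 0,"wz": 0,"tx": 0,"ty": 0,"tz": 0.05,"hand": 0.05},
    {"wx": 0,"wy": 0,"wz": 0,"tx": 0,"ty": 0,"tz": 0,"hand": 0.05},
    {"wx": 0,"wy": 0,"wz": 0,"tx": 0,"ty": 0,"tz": 0.05,"hand": 0.05},
    {"wx": 0,"wy": 0,"wz": 0,"tx": 0,"ty": 0,"tz": 0,"hand": 0.05},
    {"wx": 0,"wy": 0,"wz": 0,"tx": 0,"ty": 0,"tz": 0,"hand": 0.05},
    {"wx": 0,"wy": 0,"wz": 0,"tx": 0,"ty": 0,"tz": 0,"hand": 0.05},
    {"wx": 0,"wy": 0,"wz": 0,"tx": 0,"ty": 0,"tz": 0,"hand": 0.05},
    {"wx": 0,"wy": 0,"wz": 0,"tx": 0,"ty": 0,"tz": 0,"hand": 0.05},
    {"wx": 0,"wy": 0,"wz": 0,"tx": 0,"ty": 0,"tz": 0,"hand": 0.05}
  ]
}}

```text
clock: 16.58
position: [0.4678, -0.1158, 0.1247]
ee_rot: [2.163, 2.278, 0.0]
force: [-3.0, 0.1, 5.3]
width: 0.105
```

Contact made: the force went from -3.8 N to +5.3 N. Releasing and rising.

Request:
{"name": "step_arm", "arguments": {
  "plan": [
    {"wx": 0,"wy": 0,"wz": 0,"tx": 0,"ty": 0,"tz": 0,"hand": 0.15},
    {"wx": 0,"wy": 0,"wz": 0,"tx": 0,"ty": 0,"tz": 0,"hand": 0.3},
    {"wx": 0,"wy": 0,"wz": 0,"tx": 0,"ty": 0,"tz": 0,"hand": 0.5},
    {"wx": 0,"wy": 0,"wz": 0,"tx": 0,"ty": 0,"tz": 0,"hand": 0.6},
    {"wx": 0,"wy": 0,"wz": 0,"tx": 0,"ty": 0,"tz": 0,"hand": 0.7},
    {"wx": 0,"wy": 0,"wz": 0,"tx": 0,"ty": 0,"tz": -1,"hand": 0.8},
    {"wx": 0,"wy": 0,"wz": 0,"tx": 0,"ty": 0,"tz": -2.5,"hand": 0.8},
    {"wx": 0,"wy": 0,"wz": 0,"tx": 0,"ty": 0,"tz": -3.5,"hand": 0.8},
    {"wx": 0,"wy": 0,"wz": 0,"tx": 0,"ty": 0,"tz": -3.5,"hand": 0.9},
    {"wx": 0,"wy": 0,"wz": 0,"tx": 0,"ty": 0,"tz": -3,"hand": 0.9}
  ]
}}

```text
clock: 17.42
position: [0.4677, -0.1154, 0.2621]
ee_rot: [2.162, 2.279, 0.002]
force: [1.1, 0.1, 0.4]
width: 0.753
```

```bash
python3 - <<'E'
from h import *
s,R=st([.468,-.1153,.26],3.5)
snap('wrist','w7')
c=load('w7'); im=c['im'].astype(int); R_,G,B=im[...,0],im[...,1],im[...,2]
yel=((R_>180)&(G>130)&(B<90)); u,v,P=cloud(c); m=yel[v,u]&(np.abs(P[:,2]-.16)<.006)&(np.abs(P[:,0]-.468)<.05)&(np.abs(P[:,1]+.115)<.06)
Q=P[m]; print(len(Q),np.median(Q[:,2]),Q.mean(0),cv2.minAreaRect(Q[:,:2].astype(np.float32)*1000))
# foot: steel disc at z .028
m=(P[:,2]>.022)&(P[:,2]<.034)&(np.abs(P[:,0]-.468)<.05)&(np.abs(P[:,1]+.115)<.05);print('foot top',m.sum(),P[m].min(0),P[m].max(0))
E
```

```text
t 17.42 pos [ 0.4677 -0.1154  0.2621] xang 93.01 z [ 1.2e-03  2.0e-04 -1.0e+00] w 0.753 F [1.1 0.1 0.4] M [-0.05 -0.15  0.  ] q [ 0.6   0.24 -0.56  1.86  0.14  1.08  0.04]
tool shift cm [0.01 0.03 0.21]
yang 3.01 wz total units -0.08
level wx,wy units [ 0.012 -0.001]
774 0.1600697277515162 [ 0.46785372 -0.11354079  0.15999775] ((467.7459716796875, -114.93171691894531), (9.437935829162598, 44.096500396728516), 3.307002544403076)
foot top 1555 [ 0.43913264 -0.14160526  0.02204957] [ 0.49678017 -0.08645432  0.03232013]
```

View pics/w7.png

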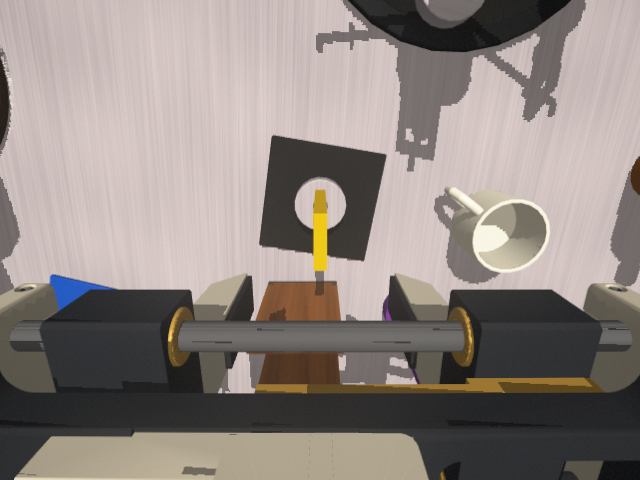

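The tamper stands upright on the mat: top at z 0.160 m, centre (0.468,-0.115), yaw 3.3°, foot well inside the edges. Turning a quarter to take it by its narrow edges.

Request:
{"name": "step_arm", "arguments": {
  "plan": [
    {"wx": 0,"wy": 0,"wz": -1,"tx": 0,"ty": 0,"tz": 0,"hand": 0.9},
    {"wx": 0,"wy": 0,"wz": -1,"tx": 0,"ty": 0,"tz": 0,"hand": 0.9},
    {"wx": 0,"wy": 0,"wz": -1,"tx": 0,"ty": 0,"tz": 0,"hand": 0.9},
    {"wx": 0,"wy": 0,"wz": -1,"tx": 0,"ty": 0,"tz": 0,"hand": 0.9},
    {"wx": 0,"wy": 0,"wz": -1,"tx": 0,"ty": 0,"tz": 0,"hand": 0.9},
    {"wx": 0,"wy": 0,"wz": -1,"tx": 0,"ty": 0,"tz": 0,"hand": 0.9},
    {"wx": 0,"wy": 0,"wz": -1,"tx": 0,"ty": 0,"tz": 0,"hand": 0.9},
    {"wx": 0,"wy": 0,"wz": -1,"tx": 0,"ty": 0,"tz": 0,"hand": 0.9},
    {"wx": 0,"wy": 0,"wz": -1,"tx": 0,"ty": 0,"tz": 0,"hand": 0.9},
    {"wx": 0,"wy": 0,"wz": -1,"tx": 0,"ty": 0,"tz": 0,"hand": 0.9}
  ]
}}

```text
clock: 18.3
position: [0.4675, -0.1157, 0.2599]
ee_rot: [0.726, 3.056, -0.0]
force: [0.2, -0.3, 0.2]
width: 0.898
```

Request:
{"name": "step_arm", "arguments": {
  "plan": [
    {"wx": 0,"wy": 0,"wz": -1,"tx": 0,"ty": 0,"tz": 0,"hand": 0.9},
    {"wx": 0,"wy": 0,"wz": -1,"tx": 0,"ty": 0,"tz": 0,"hand": 0.9},
    {"wx": 0,"wy": 0,"wz": -1,"tx": 0,"ty": 0,"tz": 0,"hand": 0.9},
    {"wx": 0,"wy": 0,"wz": -1,"tx": 0,"ty": 0,"tz": 0,"hand": 0.9},
    {"wx": 0,"wy": 0,"wz": -1,"tx": 0,"ty": 0,"tz": 0,"hand": 0.9},
    {"wx": 0,"wy": 0,"wz": 0,"tx": 0,"ty": 0,"tz": 1,"hand": 0.9},
    {"wx": 0,"wy": 0,"wz": 0,"tx": 0,"ty": 0,"tz": 1,"hand": 0.9},
    {"wx": 0,"wy": 0,"wz": 0,"tx": 0,"ty": 0,"tz": 1,"hand": 0.9},
    {"wx": 0,"wy": 0,"wz": 0,"tx": 0,"ty": 0,"tz": 0,"hand": 0.9},
    {"wx": 0,"wy": 0,"wz": 0,"tx": 0,"ty": 0,"tz": 0,"hand": 0.9}
  ]
}}

```text
clock: 19.13
position: [0.467, -0.1157, 0.2283]
ee_rot: [0.08, -3.139, -0.001]
force: [0.2, 0.1, -0.3]
width: 0.901
```

```bash
python3 - <<'E'
from h import *
s,R=st([.4677,-.1149,.134],93.2)
snap('wrist','w8')
c=load('w8'); im=c['im'].astype(int); R_,G,B=im[...,0],im[...,1],im[...,2]
yel=((R_>170)&(G>120)&(B<90)); u,v,P=cloud(c); m=yel[v,u]&(np.abs(P[:,2]-.16)<.004)&(np.abs(P[:,0]-.468)<.05)&(np.abs(P[:,1]+.115)<.06)
Q=P[m]; print(len(Q),np.median(Q[:,2]),Q.mean(0),cv2.minAreaRect(Q[:,:2].astype(np.float32)*1000))
E
```

```text
t 19.13 pos [ 0.467  -0.1157  0.2283] xang -177.1 z [-1.9e-03  5.0e-04 -1.0e+00] w 0.901 F [ 0.2  0.1 -0.3] M [ 0.15 -0.22 -0.02] q [ 0.8   0.34 -0.84  1.89  0.29  1.04  1.46]
tool shift cm [-0.1   0.07  9.43]
yang 92.9 wz total units -0.05
level wx,wy units [ 0.006 -0.018]
147 0.16004389853486692 [ 0.46713386 -0.09794482  0.16010687] ((467.4013366699219, -114.67023468017578), (10.316429138183594, 43.762332916259766), 2.183680295944214)
```

View pics/w8.png

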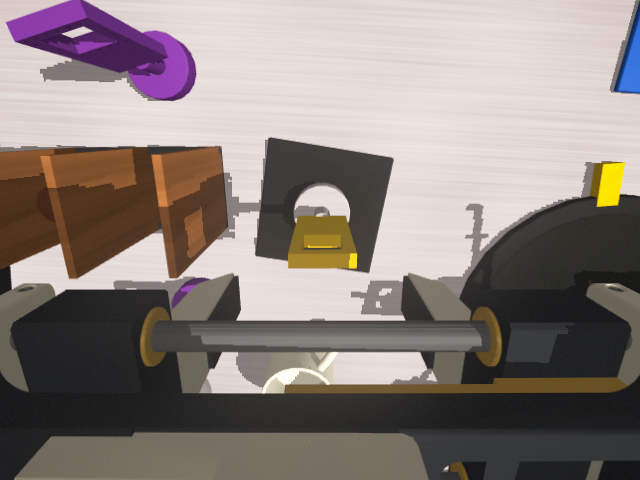

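The handle (320,245) with its window is centred between the fingers, with the mug behind and clear. Descending.

Request:
{"name": "step_arm", "arguments": {
  "plan": [
    {"wx": 0,"wy": 0,"wz": 0,"tx": -0.05,"ty": 0.1,"tz": 1.5,"hand": 0.9},
    {"wx": 0,"wy": 0,"wz": 0,"tx": 0,"ty": 0,"tz": 1.5,"hand": 0.9},
    {"wx": 0,"wy": 0,"wz": 0,"tx": 0,"ty": 0,"tz": 1.5,"hand": 0.9},
    {"wx": 0,"wy": 0,"wz": 0,"tx": 0,"ty": 0,"tz": 1.5,"hand": 0.9},
    {"wx": 0,"wy": 0,"wz": 0,"tx": 0,"ty": 0,"tz": 1.5,"hand": 0.9},
    {"wx": 0,"wy": 0,"wz": 0,"tx": 0,"ty": 0,"tz": 1.2,"hand": 0.9},
    {"wx": 0,"wy": 0,"wz": 0,"tx": 0,"ty": 0,"tz": 0.7,"hand": 0.9},
    {"wx": 0,"wy": 0,"wz": 0,"tx": 0,"ty": 0,"tz": 0,"hand": 0.8},
    {"wx": 0,"wy": 0,"wz": 0,"tx": 0,"ty": 0,"tz": 0,"hand": 0.7},
    {"wx": 0,"wy": 0,"wz": 0,"tx": 0,"ty": 0,"tz": 0,"hand": 0.6}
  ],
  "force": 15
}}

```text
clock: 20.02
position: [0.4686, -0.1148, 0.136]
ee_rot: [-0.081, 3.139, -0.0]
force: [-0.8, 0.7, 1.0]
width: 0.73
```

```bash
python3 - <<'E'
from h import *
s,R=st([.4677,-.1149,.134],93.2)
E
```

```text
t 20.02 pos [ 0.4686 -0.1148  0.136 ] xang -177.03 z [ 1.1e-03 -3.0e-04 -1.0e+00] w 0.73 F [-0.8  0.7  1. ] M [ 0.07 -0.24  0.06] q [ 0.72  0.46 -0.77  2.    0.42  0.85  1.34]
tool shift cm [ 0.09 -0.01  0.2 ]
yang 92.97 wz total units -0.04
level wx,wy units [-0.003  0.01 ]
```

Closing on the edges, gently at first and then firmer.

Request:
{"name": "step_arm", "arguments": {
  "plan": [
    {"wx": 0,"wy": 0,"wz": 0,"tx": 0.1,"ty": 0,"tz": 0.1,"hand": 0.6},
    {"wx": 0,"wy": 0,"wz": 0,"tx": 0,"ty": 0,"tz": 0,"hand": 0.55},
    {"wx": 0,"wy": 0,"wz": 0,"tx": 0,"ty": 0,"tz": 0,"hand": 0.5},
    {"wx": 0,"wy": 0,"wz": 0,"tx": 0,"ty": 0,"tz": 0,"hand": 0.47},
    {"wx": 0,"wy": 0,"wz": 0,"tx": 0,"ty": 0,"tz": 0,"hand": 0.44},
    {"wx": 0,"wy": 0,"wz": 0,"tx": 0,"ty": 0,"tz": 0,"hand": 0.4},
    {"wx": 0,"wy": 0,"wz": 0,"tx": 0,"ty": 0,"tz": 0,"hand": 0.4},
    {"wx": 0,"wy": 0,"wz": 0,"tx": 0,"ty": 0,"tz": 0,"hand": 0.4},
    {"wx": 0,"wy": 0,"wz": 0,"tx": 0,"ty": 0,"tz": 0,"hand": 0.4},
    {"wx": 0,"wy": 0,"wz": 0,"tx": 0,"ty": 0,"tz": 0,"hand": 0.4}
  ],
  "force": 15
}}

```text
clock: 20.85
position: [0.4672, -0.1149, 0.1344]
ee_rot: [-0.081, 3.14, -0.0]
force: [-0.3, -0.0, 4.9]
width: 0.478
```

Request:
{"name": "step_arm", "arguments": {
  "plan": [
    {"wx": 0,"wy": 0,"wz": 0,"tx": 0,"ty": 0,"tz": 0,"hand": 0.4},
    {"wx": 0,"wy": 0,"wz": 0,"tx": 0,"ty": 0,"tz": 0,"hand": 0.4},
    {"wx": 0,"wy": 0,"wz": 0,"tx": 0,"ty": 0,"tz": 0,"hand": 0.4},
    {"wx": 0,"wy": 0,"wz": 0,"tx": 0,"ty": 0,"tz": -0.3,"hand": 0.4},
    {"wx": 0,"wy": 0,"wz": 0,"tx": 0,"ty": 0,"tz": -0.6,"hand": 0.4},
    {"wx": 0,"wy": 0,"wz": 0,"tx": 0,"ty": 0,"tz": -0.9,"hand": 0.4},
    {"wx": 0,"wy": 0,"wz": 0,"tx": 0,"ty": 0,"tz": -0.9,"hand": 0.4},
    {"wx": 0,"wy": 0,"wz": 0,"tx": 0,"ty": 0,"tz": -0.6,"hand": 0.4},
    {"wx": 0,"wy": 0,"wz": 0,"tx": 0,"ty": 0,"tz": -0.4,"hand": 0.4},
    {"wx": 0,"wy": 0,"wz": 0,"tx": 0,"ty": 0,"tz": 0,"hand": 0.4}
  ],
  "force": 30
}}

```text
clock: 21.68
position: [0.4676, -0.115, 0.1724]
ee_rot: [-0.081, 3.139, -0.001]
force: [0.1, 0.8, -3.5]
width: 0.477
```

```bash
python3 - <<'E'
from h import *
s,R=st([.4677,-.1149,.134],97)
snap('wrist','w9');snap('side','side9')
a=load('side9')['im'][150:330,180:380]; cv2.imwrite('pics/side9c.png',cv2.resize(a,None,fx=3.3,fy=3.3)[...,::-1])
E
```

```text
t 21.68 pos [ 0.4676 -0.115   0.1724] xang -177.04 z [ 1.8e-03 -7.0e-04 -1.0e+00] w 0.477 F [ 0.1  0.8 -3.5] M [ 0.11 -0.08 -0.04] q [ 0.76  0.41 -0.8   1.96  0.37  0.92  1.39]
tool shift cm [-0.    0.01  3.84]
yang 92.96 wz total units -0.67
level wx,wy units [-0.007  0.016]
```

View pics/w9.png

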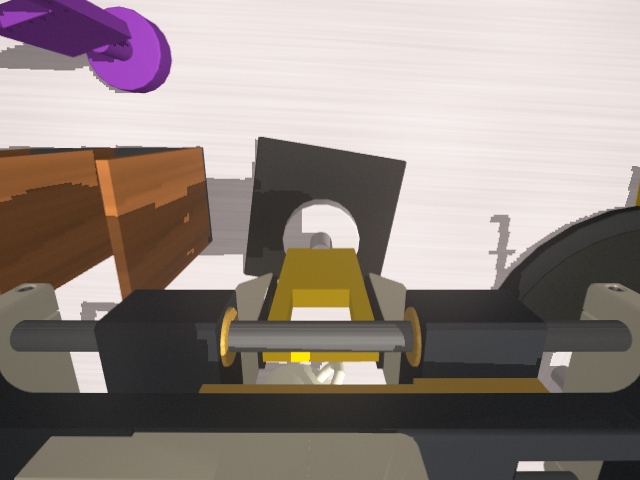

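View pics/side9c.png

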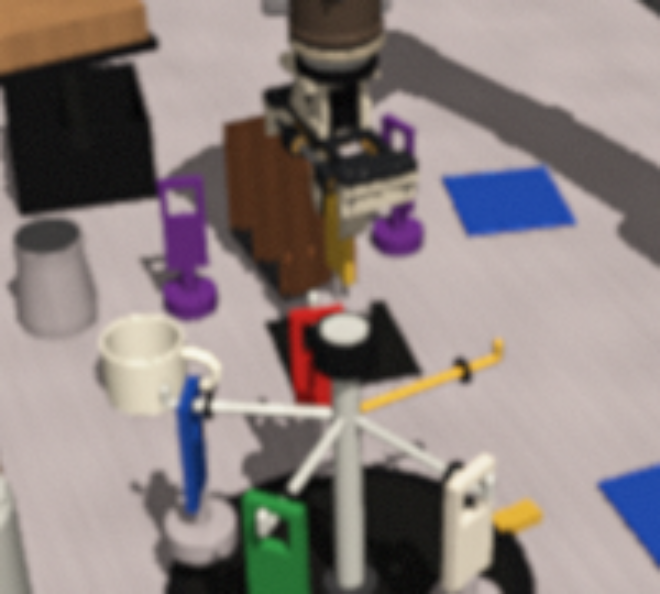

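The tamper is held by its edges with the window clear (wrist 320,310; force -3.5 N). Carrying it to a point outside the hook tip.

Request:
{"name": "step_arm", "arguments": {
  "plan": [
    {"wx": 0,"wy": 0,"wz": 0,"tx": 0.3,"ty": 1.5,"tz": -0.4,"hand": 0.4},
    {"wx": 0,"wy": 0,"wz": 0,"tx": 0.4,"ty": 2.5,"tz": -0.4,"hand": 0.4},
    {"wx": 0,"wy": 0,"wz": 0,"tx": 0.4,"ty": 3,"tz": -0.4,"hand": 0.4},
    {"wx": 0,"wy": 0,"wz": 0,"tx": 0.4,"ty": 3.5,"tz": -0.4,"hand": 0.4},
    {"wx": 0,"wy": 0,"wz": 0,"tx": 0.4,"ty": 3.5,"tz": -0.4,"hand": 0.4},
    {"wx": 0,"wy": 0,"wz": 0,"tx": 0.4,"ty": 3.5,"tz": -0.4,"hand": 0.4},
    {"wx": 0,"wy": 0,"wz": 0,"tx": 0.4,"ty": 3.5,"tz": -0.3,"hand": 0.4},
    {"wx": 0,"wy": 0,"wz": 0,"tx": 0.4,"ty": 3,"tz": -0.3,"hand": 0.4},
    {"wx": 0,"wy": 0,"wz": 0,"tx": 0.4,"ty": 2.5,"tz": 0,"hand": 0.4},
    {"wx": 0,"wy": 0,"wz": 0,"tx": 0.3,"ty": 1.5,"tz": 0,"hand": 0.4}
  ]
}}

```text
clock: 22.62
position: [0.4132, 0.1664, 0.2016]
ee_rot: [-0.087, 3.14, 0.002]
force: [0.5, 0.3, -3.0]
width: 0.477
```

Request:
{"name": "step_arm", "arguments": {
  "plan": [
    {"wx": 0,"wy": 0,"wz": -0.3,"tx": 0,"ty": 0,"tz": 0,"hand": 0.4},
    {"wx": 0,"wy": 0,"wz": -0.4,"tx": 0,"ty": 0,"tz": 0,"hand": 0.4},
    {"wx": 0,"wy": 0,"wz": 0,"tx": 0,"ty": 0,"tz": 0,"hand": 0.4},
    {"wx": 0,"wy": 0,"wz": 0,"tx": 0,"ty": 0,"tz": 0,"hand": 0.4},
    {"wx": 0,"wy": 0,"wz": 0,"tx": 0,"ty": 0,"tz": 0,"hand": 0.4},
    {"wx": 0,"wy": 0,"wz": 0,"tx": 0,"ty": 0,"tz": 0,"hand": 0.4},
    {"wx": 0,"wy": 0,"wz": 0,"tx": 0,"ty": 0,"tz": 0,"hand": 0.4},
    {"wx": 0,"wy": 0,"wz": 0,"tx": 0,"ty": 0,"tz": 0,"hand": 0.4},
    {"wx": 0,"wy": 0,"wz": 0,"tx": 0,"ty": 0,"tz": 0,"hand": 0.4},
    {"wx": 0,"wy": 0,"wz": 0,"tx": 0,"ty": 0,"tz": 0,"hand": 0.4}
  ]
}}

```text
clock: 23.45
position: [0.4146, 0.1627, 0.2012]
ee_rot: [-0.196, 3.135, -0.0]
force: [-0.1, 0.7, -3.7]
width: 0.476
```

```bash
python3 - <<'E'
from h import *
s,R=st([.4153,.1822,.2024],97)
snap('wrist','w10');snap('side','side10');snap('top','top10')
a=load('side10')['im'][170:350,220:400]; cv2.imwrite('pics/side10c.png',cv2.resize(a,None,fx=3.3,fy=3.3)[...,::-1])
E
```

```text
t 23.45 pos [0.4146 0.1627 0.2012] xang -172.84 z [ 0.e+00 -1.e-04 -1.e+00] w 0.476 F [-0.1  0.7 -3.7] M [ 0.08 -0.17 -0.01] q [ 0.26  0.34 -0.93  2.    0.33  0.96  0.87]
tool shift cm [-0.31  1.93 -0.12]
yang 97.16 wz total units 0.03
level wx,wy units [-0.001  0.   ]
```

View pics/w10.png

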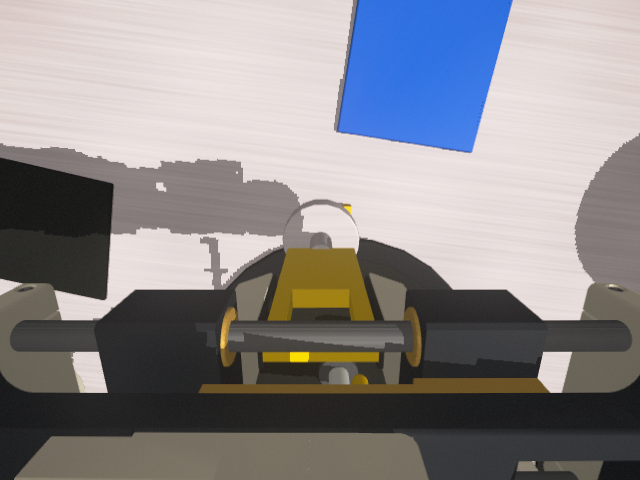

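View pics/side10c.png

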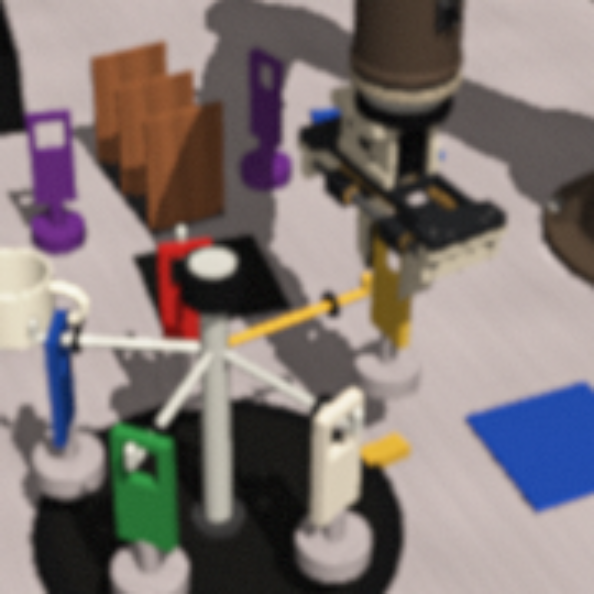

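View pics/top10.png

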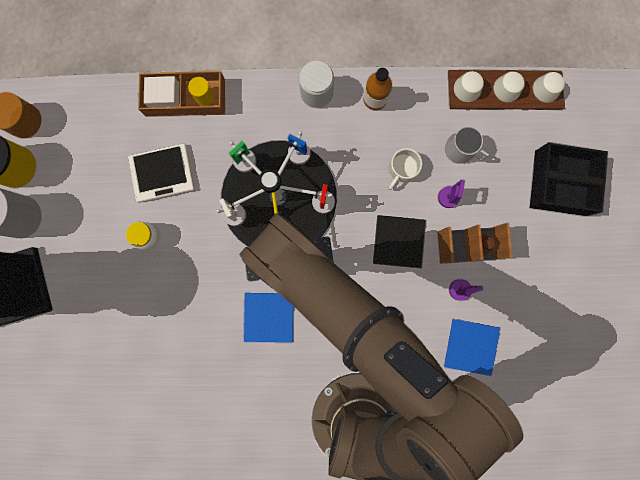

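The tamper needs about 19 mm along tool +y to face the hook. Meanwhile I'll triangulate the hook tip from the top and side views.

Request:
{"name": "step_arm", "arguments": {
  "plan": [
    {"wx": 0,"wy": 0,"wz": 0,"tx": 0,"ty": 0.4,"tz": -0.1,"hand": 0.4},
    {"wx": 0,"wy": 0,"wz": 0,"tx": 0,"ty": 0.5,"tz": 0,"hand": 0.4},
    {"wx": 0,"wy": 0,"wz": 0,"tx": 0,"ty": 0.5,"tz": 0,"hand": 0.4},
    {"wx": 0,"wy": 0,"wz": 0,"tx": 0,"ty": 0.4,"tz": 0,"hand": 0.4},
    {"wx": 0,"wy": 0,"wz": 0,"tx": 0,"ty": 0.1,"tz": 0,"hand": 0.4},
    {"wx": 0,"wy": 0,"wz": 0,"tx": 0,"ty": 0,"tz": 0,"hand": 0.4},
    {"wx": 0,"wy": 0,"wz": 0,"tx": 0,"ty": 0,"tz": 0,"hand": 0.4},
    {"wx": 0,"wy": 0,"wz": 0,"tx": 0,"ty": 0,"tz": 0,"hand": 0.4},
    {"wx": 0,"wy": 0,"wz": 0,"tx": 0,"ty": 0,"tz": 0,"hand": 0.4},
    {"wx": 0,"wy": 0,"wz": 0,"tx": 0,"ty": 0,"tz": 0,"hand": 0.4}
  ]
}}

```text
clock: 24.43
position: [0.4123, 0.1814, 0.2022]
ee_rot: [0.196, -3.135, 0.0]
force: [-0.3, 0.7, -3.1]
width: 0.478
```

```bash
python3 - <<'E'
from h import *
s,R=st([.4689,.1888,.2024],97)
t=load('top2'); sd=load('side2')
def ym(c):
    i=c['im'].astype(int); return (i[...,0]>110)&(i[...,1]>75)&(i[...,2]<75)&(i[...,0]-i[...,2]>60)
ax=np.array([.589,.2035]);d=np.array([np.cos(np.radians(-173)),np.sin(np.radians(-173))])
tip=np.r_[ax+.138*d,.214]; print('expected tip px top',proj(t,tip),'side',proj(sd,tip), 'arm mid side',proj(sd,np.r_[ax+.09*d,.196]))
for c,n in((t,'top'),(sd,'side')):
    p=proj(c,tip)[0].astype(int); y=ym(c); sub=y[p[1]-10:p[1]+16,p[0]-12:p[0]+12]
    q=np.argwhere(sub)[:,::-1]+[p[0]-12,p[1]-10]; print(n,q.min(0),q.max(0))
    a=c['im'][p[1]-35:p[1]+35,p[0]-45:p[0]+45]; cv2.imwrite(f'pics/tip_{n}.png',cv2.resize(a,None,fx=5,fy=5,interpolation=cv2.INTER_NEAREST)[...,::-1]); print('crop origin',p-[45,35])
snap('wrist','w11'); snap('side','side11')
a=load('side11')['im'][200:320,270:390]; cv2.imwrite('pics/side11c.png',cv2.resize(a,None,fx=4.8,fy=4.8)[...,::-1])
E
```

```text
t 24.43 pos [0.4123 0.1814 0.2022] xang -172.84 z [-0.e+00 -2.e-04 -1.e+00] w 0.478 F [-0.3  0.7 -3.1] M [ 0.07 -0.12  0.02] q [ 0.22  0.34 -0.93  1.99  0.33  0.97  0.82]
tool shift cm [-5.71  0.03 -0.02]
yang 97.16 wz total units 0.03
level wx,wy units [-0.002 -0.   ]
expected tip px top [[279.0968692  243.53778142]] side [[330.02284247 252.58811625]] arm mid side [[314.30959818 263.80351707]]
top [277 233] [290 258]
crop origin [234 208]
side [318 254] [331 264]
crop origin [285 217]
```

View pics/tip_side.png

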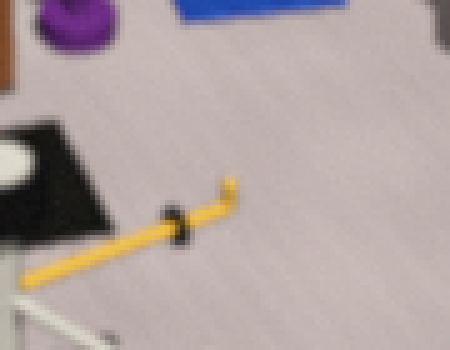

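View pics/side11c.png

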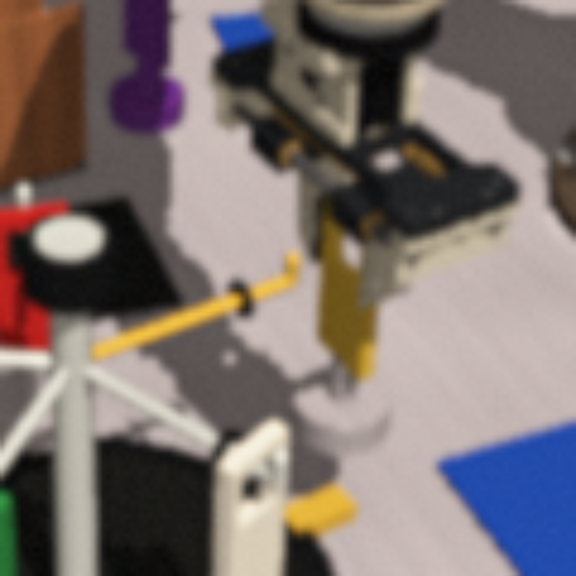

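View pics/w11.png

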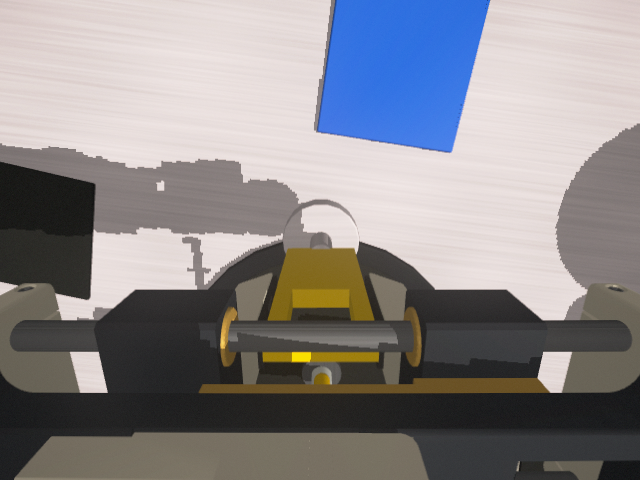

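In the wrist view the hook tip and post line up with the window at column 321. The tip measured at (331,252.6) in the side view, against (330,252.6) expected for z = 0.214. The window spans z 0.186–0.220, so there is about 6 mm of clearance each way. Inserting.

Request:
{"name": "step_arm", "arguments": {
  "plan": [
    {"wx": 0,"wy": 0,"wz": 0,"tx": -0.4,"ty": 0,"tz": 0,"hand": 0.4},
    {"wx": 0,"wy": 0,"wz": 0,"tx": -0.5,"ty": 0,"tz": 0,"hand": 0.4},
    {"wx": 0,"wy": 0,"wz": 0,"tx": -0.5,"ty": 0,"tz": 0,"hand": 0.4},
    {"wx": 0,"wy": 0,"wz": 0,"tx": -0.5,"ty": 0,"tz": 0,"hand": 0.4},
    {"wx": 0,"wy": 0,"wz": 0,"tx": -0.5,"ty": 0,"tz": 0,"hand": 0.4},
    {"wx": 0,"wy": 0,"wz": 0,"tx": -0.5,"ty": 0,"tz": 0,"hand": 0.4},
    {"wx": 0,"wy": 0,"wz": 0,"tx": -0.4,"ty": 0,"tz": 0,"hand": 0.4},
    {"wx": 0,"wy": 0,"wz": 0,"tx": -0.2,"ty": 0,"tz": 0,"hand": 0.4},
    {"wx": 0,"wy": 0,"wz": 0,"tx": 0,"ty": 0,"tz": 0,"hand": 0.4},
    {"wx": 0,"wy": 0,"wz": 0,"tx": 0,"ty": 0,"tz": 0,"hand": 0.4}
  ]
}}

```text
clock: 25.37
position: [0.4468, 0.186, 0.2021]
ee_rot: [0.197, -3.135, 0.0]
force: [-0.4, 0.7, -3.6]
width: 0.479
```

```bash
python3 - <<'E'
from h import *
s,R=st([.4689,.1888,.2024],97)
snap('wrist','w12'); snap('side','side12')
a=load('side12')['im'][200:320,270:390]; cv2.imwrite('pics/side12c.png',cv2.resize(a,None,fx=4.8,fy=4.8)[...,::-1])
E
```

```text
t 25.37 pos [0.4468 0.186  0.2021] xang -172.82 z [-3.e-04 -1.e-04 -1.e+00] w 0.479 F [-0.4  0.7 -3.6] M [ 0.05 -0.15  0.01] q [ 0.19  0.4  -0.9   1.92  0.37  1.    0.82]
tool shift cm [-2.23 -0.   -0.03]
yang 97.18 wz total units 0.03
level wx,wy units [-0.    -0.003]
```

View pics/side12c.png

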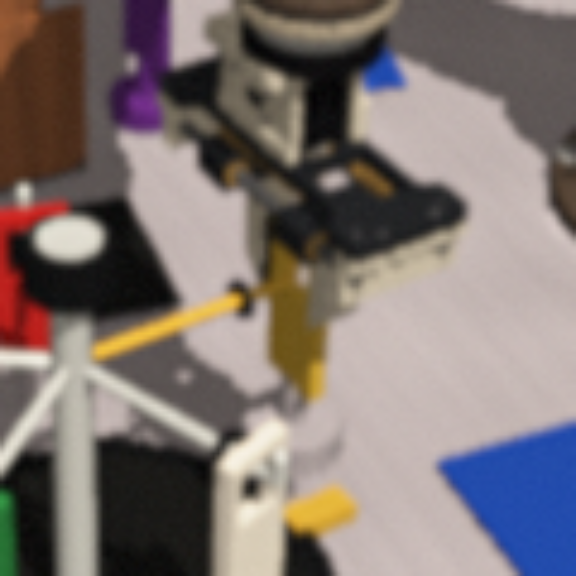

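View pics/w12.png

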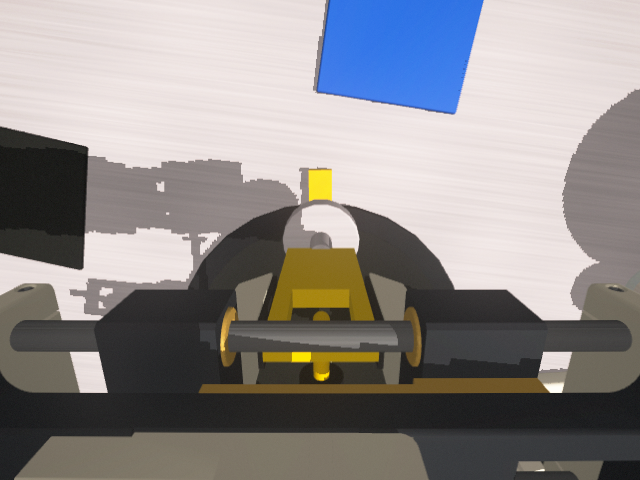

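The hook tip shows inside the window (321,318) with no side force. I'll go the last 22 mm inward.

Request:
{"name": "step_arm", "arguments": {
  "plan": [
    {"wx": 0,"wy": 0,"wz": 0,"tx": -0.3,"ty": 0,"tz": 0,"hand": 0.4},
    {"wx": 0,"wy": 0,"wz": 0,"tx": -0.4,"ty": 0,"tz": 0,"hand": 0.4},
    {"wx": 0,"wy": 0,"wz": 0,"tx": -0.4,"ty": 0,"tz": 0,"hand": 0.4},
    {"wx": 0,"wy": 0,"wz": 0,"tx": -0.4,"ty": 0,"tz": 0,"hand": 0.4},
    {"wx": 0,"wy": 0,"wz": 0,"tx": -0.3,"ty": 0,"tz": 0,"hand": 0.4},
    {"wx": 0,"wy": 0,"wz": 0,"tx": -0.2,"ty": 0,"tz": 0,"hand": 0.4},
    {"wx": 0,"wy": 0,"wz": 0,"tx": -0.1,"ty": 0,"tz": 0,"hand": 0.4},
    {"wx": 0,"wy": 0,"wz": 0,"tx": 0,"ty": 0,"tz": 0,"hand": 0.4},
    {"wx": 0,"wy": 0,"wz": 0,"tx": 0,"ty": 0,"tz": 0,"hand": 0.4},
    {"wx": 0,"wy": 0,"wz": 0,"tx": 0,"ty": 0,"tz": 0,"hand": 0.4}
  ]
}}

```text
clock: 26.3
position: [0.4676, 0.1886, 0.2022]
ee_rot: [0.197, -3.135, 0.0]
force: [-0.7, 0.3, -3.5]
width: 0.479
```

```bash
python3 - <<'E'
from h import *
s,R=st([.4689,.1888,.1824],97)
snap('wrist','w13'); snap('side','side13')
a=load('side13')['im'][200:320,270:390]; cv2.imwrite('pics/side13c.png',cv2.resize(a,None,fx=4.8,fy=4.8)[...,::-1])
E
```

```text
t 26.3 pos [0.4676 0.1886 0.2022] xang -172.82 z [-1.e-04 -1.e-04 -1.e+00] w 0.479 F [-0.7  0.3 -3.5] M [ 0.09 -0.09  0.02] q [ 0.18  0.43 -0.88  1.87  0.39  1.02  0.83]
tool shift cm [-0.13  0.    1.98]
yang 97.18 wz total units 0.03
level wx,wy units [-0.001 -0.001]
```

View pics/side13c.png

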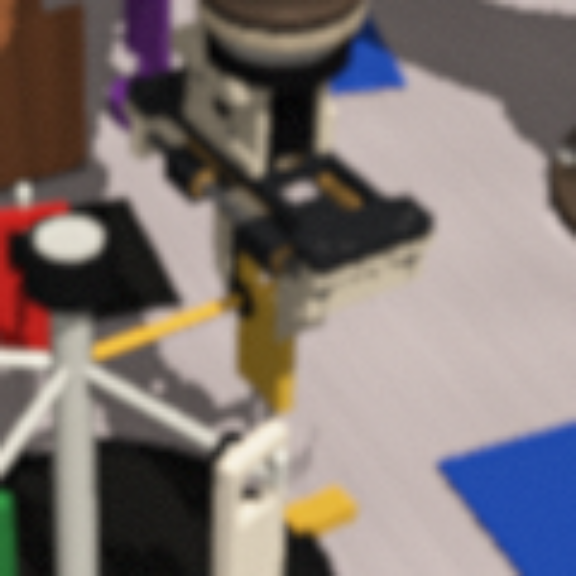

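View pics/w13.png

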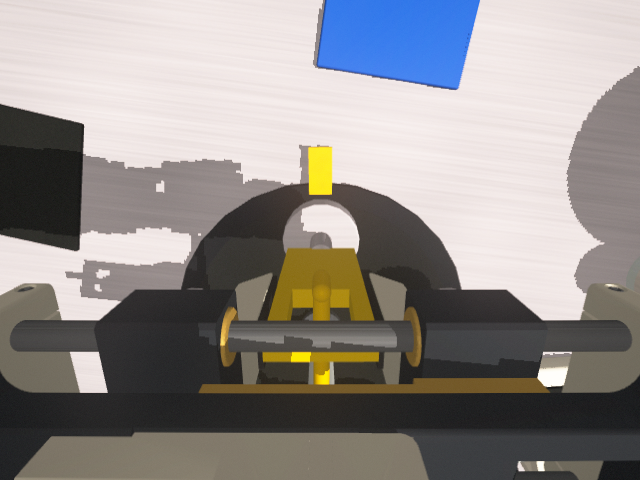

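The hook tip is now through the window and in front of the handle (321,290), at a radius of about 122 mm. Lowering 20 mm onto the arm.

Request:
{"name": "step_arm", "arguments": {
  "plan": [
    {"wx": 0,"wy": 0,"wz": 0,"tx": -0.05,"ty": 0,"tz": 0.3,"hand": 0.4},
    {"wx": 0,"wy": 0,"wz": 0,"tx": 0,"ty": 0,"tz": 0.4,"hand": 0.4},
    {"wx": 0,"wy": 0,"wz": 0,"tx": 0,"ty": 0,"tz": 0.4,"hand": 0.4},
    {"wx": 0,"wy": 0,"wz": 0,"tx": 0,"ty": 0,"tz": 0.3,"hand": 0.4},
    {"wx": 0,"wy": 0,"wz": 0,"tx": 0,"ty": 0,"tz": 0.2,"hand": 0.4},
    {"wx": 0,"wy": 0,"wz": 0,"tx": 0,"ty": 0,"tz": 0.1,"hand": 0.4},
    {"wx": 0,"wy": 0,"wz": 0,"tx": 0,"ty": 0,"tz": 0.1,"hand": 0.4},
    {"wx": 0,"wy": 0,"wz": 0,"tx": 0,"ty": 0,"tz": 0,"hand": 0.4},
    {"wx": 0,"wy": 0,"wz": 0,"tx": 0,"ty": 0,"tz": 0,"hand": 0.4},
    {"wx": 0,"wy": 0,"wz": 0,"tx": 0,"ty": 0,"tz": 0,"hand": 0.4}
  ]
}}

```text
clock: 27.23
position: [0.4684, 0.1887, 0.1844]
ee_rot: [-0.196, 3.135, 0.0]
force: [0.1, 0.5, -3.5]
width: 0.48
```

Request:
{"name": "step_arm", "arguments": {
  "plan": [
    {"wx": 0,"wy": 0,"wz": 0,"tx": 0,"ty": 0,"tz": 0.1,"hand": 0.4},
    {"wx": 0,"wy": 0,"wz": 0,"tx": 0,"ty": 0,"tz": 0,"hand": 0.4},
    {"wx": 0,"wy": 0,"wz": 0,"tx": 0,"ty": 0,"tz": 0.05,"hand": 0.4},
    {"wx": 0,"wy": 0,"wz": 0,"tx": 0,"ty": 0,"tz": 0,"hand": 0.4},
    {"wx": 0,"wy": 0,"wz": 0,"tx": 0,"ty": 0,"tz": 0,"hand": 0.4},
    {"wx": 0,"wy": 0,"wz": 0,"tx": 0,"ty": 0,"tz": 0,"hand": 0.4},
    {"wx": 0,"wy": 0,"wz": 0,"tx": 0,"ty": 0,"tz": 0,"hand": 0.4},
    {"wx": 0,"wy": 0,"wz": 0,"tx": 0,"ty": 0,"tz": 0,"hand": 0.4},
    {"wx": 0,"wy": 0,"wz": 0,"tx": 0,"ty": 0,"tz": 0,"hand": 0.4},
    {"wx": 0,"wy": 0,"wz": 0,"tx": 0,"ty": 0,"tz": 0,"hand": 0.4}
  ]
}}

```text
clock: 28.07
position: [0.4683, 0.1887, 0.1827]
ee_rot: [-0.197, 3.135, -0.0]
force: [-0.8, -0.5, -2.4]
width: 0.477
```

```bash
python3 - <<'E'
from h import *
s,R=st([.4689,.1888,.1824],97)
E
```

```text
t 28.07 pos [0.4683 0.1887 0.1827] xang -172.83 z [ 0. -0. -1.] w 0.477 F [-0.8 -0.5 -2.4] M [ 0.14 -0.15 -0.03] q [ 0.16  0.45 -0.87  1.89  0.41  0.98  0.8 ]
tool shift cm [-0.06  0.01  0.03]
yang 97.17 wz total units 0.03
level wx,wy units [-0.  0.]
```

Contact is beginning. A touch lower, then open gently.

Request:
{"name": "step_arm", "arguments": {
  "plan": [
    {"wx": 0,"wy": 0,"wz": 0,"tx": 0,"ty": 0,"tz": 0.05,"hand": 0.4},
    {"wx": 0,"wy": 0,"wz": 0,"tx": 0,"ty": 0,"tz": 0.03,"hand": 0.4},
    {"wx": 0,"wy": 0,"wz": 0,"tx": 0,"ty": 0,"tz": 0,"hand": 0.4},
    {"wx": 0,"wy": 0,"wz": 0,"tx": 0,"ty": 0,"tz": 0,"hand": 0.5},
    {"wx": 0,"wy": 0,"wz": 0,"tx": 0,"ty": 0,"tz": 0,"hand": 0.53},
    {"wx": 0,"wy": 0,"wz": 0,"tx": 0,"ty": 0,"tz": 0,"hand": 0.57},
    {"wx": 0,"wy": 0,"wz": 0,"tx": 0,"ty": 0,"tz": 0,"hand": 0.62},
    {"wx": 0,"wy": 0,"wz": 0,"tx": 0,"ty": 0,"tz": 0,"hand": 0.7},
    {"wx": 0,"wy": 0,"wz": 0,"tx": 0,"ty": 0,"tz": 0,"hand": 0.75},
    {"wx": 0,"wy": 0,"wz": 0,"tx": 0,"ty": 0,"tz": 0,"hand": 0.75}
  ],
  "force": 10
}}

```text
clock: 28.9
position: [0.4683, 0.1887, 0.1819]
ee_rot: [0.197, -3.135, 0.0]
force: [0.2, -0.1, 0.3]
width: 0.746
```

```bash
python3 - <<'E'
from h import *
s,R=st([.4689,.1888,.1824],97)
snap('wrist','w14')
E
```

```text
t 28.9 pos [0.4683 0.1887 0.1819] xang -172.83 z [-0. -0. -1.] w 0.746 F [ 0.2 -0.1  0.3] M [ 0.15 -0.13 -0.03] q [ 0.16  0.45 -0.87  1.9   0.41  0.98  0.8 ]
tool shift cm [-0.06  0.   -0.05]
yang 97.17 wz total units 0.03
level wx,wy units [-0. -0.]
```

View pics/w14.png

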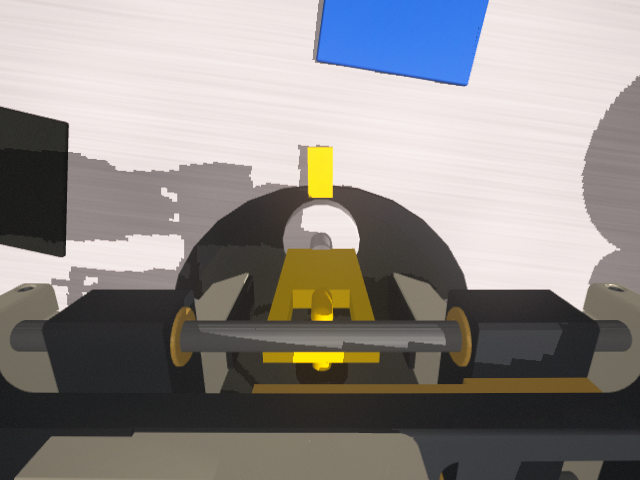

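The tamper hangs free between the open fingers with the hook through its window (322,305). Rising straight up and backing away.

Request:
{"name": "step_arm", "arguments": {
  "plan": [
    {"wx": 0,"wy": 0,"wz": 0,"tx": 0,"ty": 0,"tz": -0.5,"hand": 0.75},
    {"wx": 0,"wy": 0,"wz": 0,"tx": 0,"ty": 0,"tz": -1.5,"hand": 0.75},
    {"wx": 0,"wy": 0,"wz": 0,"tx": 0,"ty": 0,"tz": -2,"hand": 0.75},
    {"wx": 0,"wy": 0,"wz": 0,"tx": 0,"ty": 0,"tz": -2.5,"hand": 0.75},
    {"wx": 0,"wy": 0,"wz": 0,"tx": 0,"ty": 0,"tz": -3,"hand": 0.75},
    {"wx": 0,"wy": 0,"wz": 0,"tx": 0,"ty": 0,"tz": -3,"hand": 0.75},
    {"wx": 0,"wy": 0,"wz": 0,"tx": 0,"ty": -2,"tz": -2,"hand": 0.75},
    {"wx": 0,"wy": 0,"wz": 0,"tx": 0,"ty": -3.5,"tz": 0,"hand": 0.75},
    {"wx": 0,"wy": 0,"wz": 0,"tx": 0,"ty": -4,"tz": 0,"hand": 0.75},
    {"wx": 0,"wy": 0,"wz": 0,"tx": 0,"ty": -4,"tz": 0,"hand": 0.75}
  ]
}}

```text
clock: 29.78
position: [0.4851, 0.054, 0.3279]
ee_rot: [-0.2, 3.134, -0.0]
force: [0.3, 0.0, -0.3]
width: 0.747
```

Request:
{"name": "step_arm", "arguments": {
  "plan": [
    {"wx": 0,"wy": 0,"wz": 0,"tx": 0,"ty": -4,"tz": 0,"hand": 0.75},
    {"wx": 0,"wy": 0,"wz": 0,"tx": 0,"ty": -4,"tz": 0,"hand": 0.75},
    {"wx": 0,"wy": 0,"wz": 0,"tx": 0,"ty": -4,"tz": 0,"hand": 0.75},
    {"wx": 0,"wy": 0,"wz": 0,"tx": 0,"ty": -4,"tz": 0,"hand": 0.75},
    {"wx": 0,"wy": 0,"wz": 0,"tx": 0,"ty": -4,"tz": 0,"hand": 0.75},
    {"wx": 0,"wy": 0,"wz": 0,"tx": 0,"ty": -3,"tz": 0,"hand": 0.75},
    {"wx": 0,"wy": 0,"wz": 0,"tx": 0,"ty": 0,"tz": 0,"hand": 0.75},
    {"wx": 0,"wy": 0,"wz": 0,"tx": 0,"ty": 0,"tz": 0,"hand": 0.75},
    {"wx": 0,"wy": 0,"wz": 0,"tx": 0,"ty": 0,"tz": 0,"hand": 0.75},
    {"wx": 0,"wy": 0,"wz": 0,"tx": 0,"ty": 0,"tz": 0,"hand": 0.75}
  ]
}}

```text
clock: 30.62
position: [0.5139, -0.1717, 0.3273]
ee_rot: [-0.2, 3.135, 0.0]
force: [0.4, 0.1, -0.3]
width: 0.751
```

```bash
python3 - <<'E'
from h import *
s,R=st()
snap('side','side15'); snap('top','top15'); snap('side','side16')
a=load('side15')['im'][190:370,220:400]; cv2.imwrite('pics/side15c.png',cv2.resize(a,None,fx=3.3,fy=3.3)[...,::-1])
print('side diff px', (np.abs(load('side15')['im'].astype(int)-load('side16')['im']).max(2)>60)[200:340,290:370].sum())
c=load('top15'); i=c['im'].astype(int); y=(i[...,0]>100)&(i[...,1]>70)&(i[...,2]<75)&(i[...,0]-i[...,2]>60)
q=np.argwhere(y[185:225,268:284])[:,::-1]+[268,185]; W=onz(c,q,.196)[:,:2]; ax=np.array([.589,.2035]); d=(W-ax)[(np.linalg.norm(W-ax,axis=1)>.02)].mean(0); print('hook angle',np.degrees(np.arctan2(d[1],d[0])))
u,v,P=cloud(c); rel=P[:,:2]-ax; r=rel@[np.cos(np.radians(-173)),np.sin(np.radians(-173))]
m=y[v,u]&(np.abs(P[:,2]-.208)<.01)&(np.hypot(*rel.T)<.16)&(np.hypot(*rel.T)>.08); print('handle top',m.sum(),P[m].mean(0),r[m].min(),r[m].max(),cv2.minAreaRect(P[m][:,:2].astype(np.float32)*1000))
E
```

```text
t 30.62 pos [ 0.5139 -0.1717  0.3273] xang -172.68 z [ 4.e-04  3.e-04 -1.e+00] w 0.751 F [ 0.4  0.1 -0.3] M [ 0.1  -0.12 -0.07] q [ 0.83  0.35 -0.82  1.61  0.26  1.3   1.67]
level wx,wy units [0.002 0.004]
side diff px 0
hook angle -173.0172578490574
handle top 132 [0.47252634 0.1876005  0.20631605] 0.05303622163616848 0.13934994478577473 ((512.1376953125, 157.7322998046875), (47.329383850097656, 143.54331970214844), 47.675045013427734)
```

View pics/side15c.png

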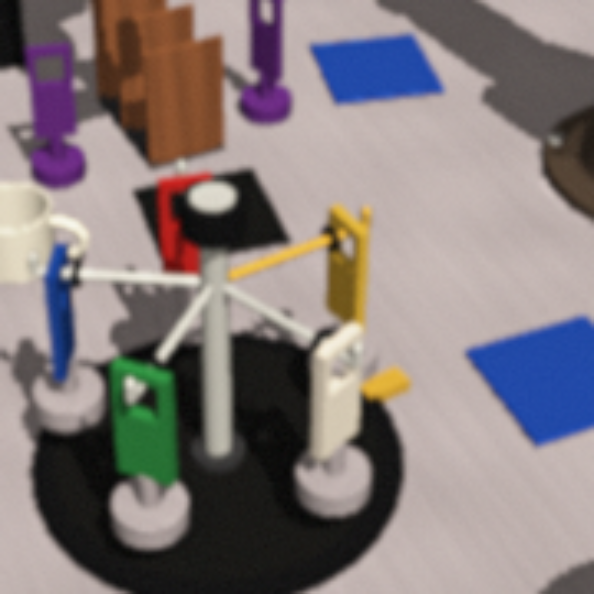

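View pics/top15.png

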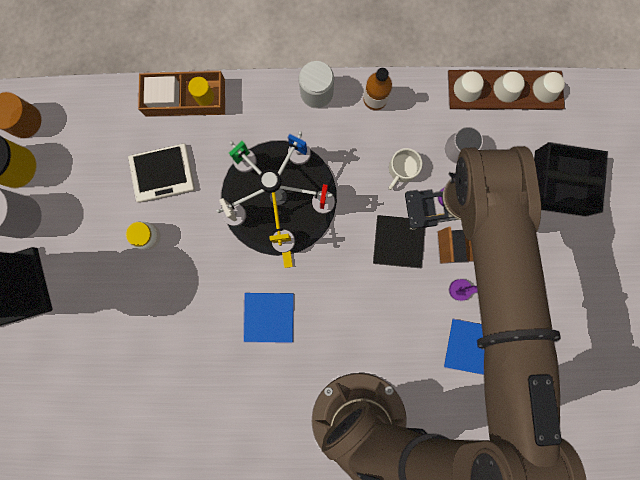

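The yellow tamper hangs on the yellow hook (side crop 350,265; top 281,240) at the pointer. The two side pictures 0.1 s apart are identical there. Handing in.

```bash
python3 -c "
from cell import arm
print(arm.sign_off(), arm.observe()['clock'])"
```

```text
the job is handed in; nothing more can be done
the job is handed in; nothing more can be done
```

The job is done and handed in at about 31 s of the 72 s allowed. I turned the rack by its knob until the yellow hook met the pointer. Then I took the yellow tamper by its flat faces and stood it upright on the black mat. I regripped it by its edges and hung it by its window on the hook.

**Last checks:**
- **Hook at the pointer:** the hook measured -173.0° after hanging, against about -172° for the pointer. They agree to roughly 1°, which is about what I can measure.
- **Tamper hanging still:** the hook passes through the window. Two side pictures 0.1 s apart showed no movement, and the gripper force was about 0 after release.
- **On the mat:** it stood upright, with its foot inside the mat's edges and its top at z = 0.160 m as expected.
- **Other things:** the mug and jar look unmoved. In the last top picture the arm hid part of the jug, the wooden tamper's stall and one purple look-alike; I saw no contact with any of them.

**One check failed:** my last depth measurement of the handle's exact distance from the axis mixed in hook pixels and was not usable. The distance of about 121 mm comes from the arm's pose at release and the pictures.

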